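# Bush a bearing housing and close it with gasket and cover

## Robot

A 6-joint arm with a two-finger parallel gripper is mounted at the origin on the work surface; the furniture and walls round the work are solid. World frame = base frame: x ahead of the robot, y to its left, z up, the work surface at z = 0. Lengths are in m, angles in rad, forces in N, time in s.
With the tool pointing down it reaches from about 0.275 to 0.725 m from the base axis. Payload 15.9 kg.
Tool frame: the origin (TCP) lies on the mounting face of the last link; the fingertips stand 173 mm ahead of it and the grasp point (between the pads) lies 155 mm ahead of it; z points along the fingers, y is the direction in which the jaws open and shut (so a half turn about z gives the same grasp; the last joint's range is limited). The gripper opens to 85 mm and grips with 20 to 120 N. Pads are 22 mm wide; open, the fingers measure 114 mm over their backs; the gripper's body (76 mm by 85 mm) begins 54 mm behind the grasp point. The pads swing forward as they close: fully open they stand 13 mm farther back than shut.
Start: joints at [1.318, 0.213, -0.034, 1.323, 0, 1.571], TCP at [0.125, 0.484, 0.405] pointing down, gripper open.
Joint ranges: [-2.98, 2.98], [-0.74, 1.72], [-1.14, 1.35], [-2.1, 2.04], [-1.57, 1.44], [-3.14, 3.14]. Speed limits (rad/s): [1.89, 1.89, 2.39, 2.57, 3.14, 3.14].

## Interface

Orientations are given as a unit quaternion [x, y, z, w].
In Python, from cell import get_obs, snapshot, calibration, hand_in, find_in, regions_of, spot_point gives the robot as it stands. The module is installed in compiled form; this text tells all that it offers.
- The arm moves only by the tool step_arm, never from a script. Its argument "commands" is a list that holds one entry, the list of rows, each a list of 6 numbers: the shift along the tool's x, y, z in mm, then the turn, a rotation vector about the tool's x, y, z in rad. In form: [[[dx, dy, dz, rx, ry, rz], ...]]. A call has exactly 5 rows; each row is the pose to reach, as a shift and turn from the pose measured when the call began, along the tool's axes at that moment; what a row does not reach only later rows make up. A row lasts 1/10 s, in which the tool goes at most 50 mm and 8.59 degrees, less where a joint would pass 70% of its speed; a pose out of reach is approached as far as the arm can. A call with a gripper value outside its range is refused whole. "gripper" is the closure, from -1 (fully open) to 1 (shut), set as the call begins (left out, the last holds). The fingers move at their own pace and stop on an object; "newtons" is the grip in N (left out, the last holds). Time passes only in rows, so rows that repeat a pose let the fingers close, or fill a call up. It gives the time, the measured TCP pose, the force and the opening at its end, in the units of the state.
- get_obs(): the state, without advancing time (a new reading comes with each control period).
- snapshot(name): name is "side" or "top"; returns the picture (480x640x3 uint8, blue, green, red); there is no depth.
- calibration(name): a dict with "intrinsics" (3x3 intrinsics, pixels), "R" (3x3) and "t" (3): a world point X has camera coordinates R X + t. Camera axes: x right, y down, z forward; pixel columns grow to the right and rows downward; lengths in m; the calibration is good to about 2 mm. A picture is of the moment at which its call begins. calibration takes no time and is no camera call.
- hand_in(): hands the job in, once; it reports no verdict.
Trained networks look in the newest picture that a camera, given by its name, has taken for a name from the list of things; names that differ only in an ending like _2 or _b are one class to them, and where a whole thing is asked for, a point or a joint stands for the part that bears it (a point fixed in the world has none). Each returns a list of dicts, best first, with "conf" (0 to 1); they miss things now and then, are a little off and sometimes report something else, mostly with a low value. They report only what shows in the picture. A call takes as long as a camera call.
- find_in(camera, thing): "rect" ([left, top, right, bottom] in pixels, round what is visible of it).
- regions_of(camera, thing): "region" (480x640 bool, what is visible of it) and "rect" ([left, top, right, bottom] in pixels, round what is visible of it).
- spot_point(camera, thing): "pixel" ([column, row] in pixels: a listed point, or the origin of a listed thing).
The state is a dict: "time_s": time; "joints": joint angles; "dq": joint speeds; "joint_efforts": joint torques, N m; "ee_pos": TCP position; "orientation": TCP orientation; "ft_force": force on the tool from outside, world axes, zero at the start; "ft_torque": the same for the moment, N m; "gripper_width": finger opening in m.
Only numpy, scipy, OpenCV 4.12 (cv2) and the standard library are available. Lean on these libraries where they do the work, as an engineer would, in place of code of your own. Each camera call takes 0.05 s, during which the arm holds its last target.

## Task

Press one of the loose bronze bushings into every bore of the grey housing that is still empty, until its shoulder bottoms and its flange is flush with the housing's face. Then lay the dark gasket flat on the face over the two dowel pins, and set the aluminium cover, bosses up, over the same pins so that it lies flat on the gasket. A bushing left over is a spare and is not needed.

Things in the scene. Friction and masses are not known exactly. Their poses are not given: they have to be found in the camera images.
- housing: grey cast housing, 52 mm (its x) by 232 mm (its y), screwed to a 70 x 258 x 12 mm plywood board that is fixed to the bench; origin under the centre of the board; the flat top face lies 46 mm above the origin. Five counterbored bores in a row along y (points bore_1 to bore_5) and a dowel pin near each end; the eight small tapped screw holes are not used here
- face (a point): centre of the housing's flat top face; z up, y along the row of bores. Two steel dowel pins 8 mm in diameter, their last 7 mm tapering to a 3 mm bullet nose, stand 16 mm above the face at y = -104 and +104 mm
- bore_1 (a point): mouth of bore 1, on its axis, level with the top face, y = -80 mm in the housing, axes as the housing's. Bore 23.5 mm wide; counterbore 31.5 mm wide, 7 mm deep, in which a bushing's flange sinks flush. A bushing drops in freely until its flange is about 7 mm from home; then a sprung ring in the bore grips its body and the rest must be pressed with 6 to 11 N
- bore_2 (a point): mouth of bore 2, on its axis, level with the top face, y = -40 mm in the housing, axes as the housing's. Bore 23.5 mm wide; counterbore 31.5 mm wide, 7 mm deep, in which a bushing's flange sinks flush. A bushing drops in freely until its flange is about 7 mm from home; then a sprung ring in the bore grips its body and the rest must be pressed with 6 to 11 N
- bore_3 (a point): mouth of bore 3, on its axis, level with the top face, y = 0 mm in the housing, axes as the housing's. Bore 23.5 mm wide; counterbore 31.5 mm wide, 7 mm deep, in which a bushing's flange sinks flush. A bushing drops in freely until its flange is about 7 mm from home; then a sprung ring in the bore grips its body and the rest must be pressed with 6 to 11 N
- bore_4 (a point): mouth of bore 4, on its axis, level with the top face, y = 40 mm in the housing, axes as the housing's. Bore 23.5 mm wide; counterbore 31.5 mm wide, 7 mm deep, in which a bushing's flange sinks flush. A bushing drops in freely until its flange is about 7 mm from home; then a sprung ring in the bore grips its body and the rest must be pressed with 6 to 11 N
- bore_5 (a point): mouth of bore 5, on its axis, level with the top face, y = 80 mm in the housing, axes as the housing's. Bore 23.5 mm wide; counterbore 31.5 mm wide, 7 mm deep, in which a bushing's flange sinks flush. A bushing drops in freely until its flange is about 7 mm from home; then a sprung ring in the bore grips its body and the rest must be pressed with 6 to 11 N
- bushing_1: loose bronze flanged bushing, 27 mm tall, 90 g: plain body 22 mm in diameter and 20 mm long, its lower 4 mm tapering to 17 mm, under a flange 30 mm in diameter and 7 mm thick; 11.6 mm hole; origin at the centre of its lower end, z along its axis to the flange; stands on the bench on its lower end, flange up
- bushing_2: loose bronze flanged bushing, 27 mm tall, 90 g: plain body 22 mm in diameter and 20 mm long, its lower 4 mm tapering to 17 mm, under a flange 30 mm in diameter and 7 mm thick; 11.6 mm hole; origin at the centre of its lower end, z along its axis to the flange; stands on the bench on its lower end, flange up
- bushing_3: loose bronze flanged bushing, 27 mm tall, 90 g: plain body 22 mm in diameter and 20 mm long, its lower 4 mm tapering to 17 mm, under a flange 30 mm in diameter and 7 mm thick; 11.6 mm hole; origin at the centre of its lower end, z along its axis to the flange; stands on the bench on its lower end, flange up
- bushing_4: loose bronze flanged bushing, 27 mm tall, 90 g: plain body 22 mm in diameter and 20 mm long, its lower 4 mm tapering to 17 mm, under a flange 30 mm in diameter and 7 mm thick; 11.6 mm hole; origin at the centre of its lower end, z along its axis to the flange; stands on the bench on its lower end, flange up
- fitted_1: if present: a bushing like the loose ones that is already home in bore 1, flange top flush with the face (its origin then 27 mm below the face). If absent (None), bore 1 is empty
- fitted_2: if present: a bushing like the loose ones that is already home in bore 2, flange top flush with the face (its origin then 27 mm below the face). If absent (None), bore 2 is empty
- fitted_3: if present: a bushing like the loose ones that is already home in bore 3, flange top flush with the face (its origin then 27 mm below the face). If absent (None), bore 3 is empty
- fitted_4: if present: a bushing like the loose ones that is already home in bore 4, flange top flush with the face (its origin then 27 mm below the face). If absent (None), bore 4 is empty
- fitted_5: if present: a bushing like the loose ones that is already home in bore 5, flange top flush with the face (its origin then 27 mm below the face). If absent (None), bore 5 is empty
- gasket: flat gasket of stiff dark grey pressed fibre, 52 mm (its x) by 232 mm (its y) by 5 mm thick, 80 g, lying on the bench; two holes 10.5 mm in diameter for the dowel pins at y = -104 and +104 mm, five 14 mm shaft holes at the bores' places and eight small screw holes; the same either way round and either face up; origin at the centre of its underside
- cover: bare aluminium cover, 52 mm (its x) by 232 mm (its y), plate 9 mm thick with five low round bosses (30 mm in diameter, 5 mm high) on its upper side, 280 g, lying on the bench bosses up; two holes 10.5 mm in diameter for the dowel pins at y = -104 and +104 mm; the same either way round; origin at the centre of its underside, z up

How it is judged:
On the way, in this order (a step that is already met when the one before it is completed fails the run):
1. every bore of the housing holds a bushing pressed home, its flange flush with the face (((horizontal distance between bushing_1 and bore_1 below 0.003 m and z of bushing_1 in the frame of bore_1 below -0.0255 m and angle between bushing_1's own z axis and vertical below 0.08 rad) or (horizontal distance between bushing_2 and bore_1 below 0.003 m and z of bushing_2 in the frame of bore_1 below -0.0255 m and angle between bushing_2's own z axis and vertical below 0.08 rad) or (horizontal distance between bushing_3 and bore_1 below 0.003 m and z of bushing_3 in the frame of bore_1 below -0.0255 m and angle between bushing_3's own z axis and vertical below 0.08 rad) or (horizontal distance between bushing_4 and bore_1 below 0.003 m and z of bushing_4 in the frame of bore_1 below -0.0255 m and angle between bushing_4's own z axis and vertical below 0.08 rad) or (horizontal distance between fitted_1 and bore_1 below 0.003 m and z of fitted_1 in the frame of bore_1 below -0.0255 m and angle between fitted_1's own z axis and vertical below 0.08 rad)) and ((horizontal distance between bushing_1 and bore_2 below 0.003 m and z of bushing_1 in the frame of bore_2 below -0.0255 m and angle between bushing_1's own z axis and vertical below 0.08 rad) or (horizontal distance between bushing_2 and bore_2 below 0.003 m and z of bushing_2 in the frame of bore_2 below -0.0255 m and angle between bushing_2's own z axis and vertical below 0.08 rad) or (horizontal distance between bushing_3 and bore_2 below 0.003 m and z of bushing_3 in the frame of bore_2 below -0.0255 m and angle between bushing_3's own z axis and vertical below 0.08 rad) or (horizontal distance between bushing_4 and bore_2 below 0.003 m and z of bushing_4 in the frame of bore_2 below -0.0255 m and angle between bushing_4's own z axis and vertical below 0.08 rad) or (horizontal distance between fitted_2 and bore_2 below 0.003 m and z of fitted_2 in the frame of bore_2 below -0.0255 m and angle between fitted_2's own z axis and vertical below 0.08 rad)) and ((horizontal distance between bushing_1 and bore_3 below 0.003 m and z of bushing_1 in the frame of bore_3 below -0.0255 m and angle between bushing_1's own z axis and vertical below 0.08 rad) or (horizontal distance between bushing_2 and bore_3 below 0.003 m and z of bushing_2 in the frame of bore_3 below -0.0255 m and angle between bushing_2's own z axis and vertical below 0.08 rad) or (horizontal distance between bushing_3 and bore_3 below 0.003 m and z of bushing_3 in the frame of bore_3 below -0.0255 m and angle between bushing_3's own z axis and vertical below 0.08 rad) or (horizontal distance between bushing_4 and bore_3 below 0.003 m and z of bushing_4 in the frame of bore_3 below -0.0255 m and angle between bushing_4's own z axis and vertical below 0.08 rad) or (horizontal distance between fitted_3 and bore_3 below 0.003 m and z of fitted_3 in the frame of bore_3 below -0.0255 m and angle between fitted_3's own z axis and vertical below 0.08 rad)) and ((horizontal distance between bushing_1 and bore_4 below 0.003 m and z of bushing_1 in the frame of bore_4 below -0.0255 m and angle between bushing_1's own z axis and vertical below 0.08 rad) or (horizontal distance between bushing_2 and bore_4 below 0.003 m and z of bushing_2 in the frame of bore_4 below -0.0255 m and angle between bushing_2's own z axis and vertical below 0.08 rad) or (horizontal distance between bushing_3 and bore_4 below 0.003 m and z of bushing_3 in the frame of bore_4 below -0.0255 m and angle between bushing_3's own z axis and vertical below 0.08 rad) or (horizontal distance between bushing_4 and bore_4 below 0.003 m and z of bushing_4 in the frame of bore_4 below -0.0255 m and angle between bushing_4's own z axis and vertical below 0.08 rad) or (horizontal distance between fitted_4 and bore_4 below 0.003 m and z of fitted_4 in the frame of bore_4 below -0.0255 m and angle between fitted_4's own z axis and vertical below 0.08 rad)) and ((horizontal distance between bushing_1 and bore_5 below 0.003 m and z of bushing_1 in the frame of bore_5 below -0.0255 m and angle between bushing_1's own z axis and vertical below 0.08 rad) or (horizontal distance between bushing_2 and bore_5 below 0.003 m and z of bushing_2 in the frame of bore_5 below -0.0255 m and angle between bushing_2's own z axis and vertical below 0.08 rad) or (horizontal distance between bushing_3 and bore_5 below 0.003 m and z of bushing_3 in the frame of bore_5 below -0.0255 m and angle between bushing_3's own z axis and vertical below 0.08 rad) or (horizontal distance between bushing_4 and bore_5 below 0.003 m and z of bushing_4 in the frame of bore_5 below -0.0255 m and angle between bushing_4's own z axis and vertical below 0.08 rad) or (horizontal distance between fitted_5 and bore_5 below 0.003 m and z of fitted_5 in the frame of bore_5 below -0.0255 m and angle between fitted_5's own z axis and vertical below 0.08 rad))), for 0.2 s.
2. the gasket lies flat on the face over both dowel pins (((horizontal distance between gasket and face below 0.003 m and angle between the y axis of gasket and the y axis of face, either way round below 0.04 rad and z of gasket in the frame of face between -0.002 and 0.002 m and angle between the z axis of gasket and the z axis of face, either way round below 0.03 rad) or (horizontal distance between gasket and face below 0.003 m and angle between the y axis of gasket and the y axis of face, either way round below 0.04 rad and z of gasket in the frame of face between 0.003 and 0.007 m and angle between the z axis of gasket and the z axis of face, either way round below 0.03 rad))), for 0.2 s.
3. the cover lies flat on the gasket over both pins, bosses up (horizontal distance between cover and face below 0.003 m and angle between the y axis of cover and the y axis of face, either way round below 0.04 rad and z of cover in the frame of face between 0.003 and 0.007 m and angle between cover's own z axis and vertical below 0.03 rad), for 0.2 s.
At the end, for the whole second after the job is handed in: every bore holds an upright bushing at most 1.5 mm proud of the face; gasket on the face and cover on the gasket, bosses up, each within 3 mm of centre, 0.04 rad in line, 0.03 rad flat and 2 mm of its proper height; both released and at rest (all of step 1 and all of step 3 and ((horizontal distance between gasket and face below 0.003 m and angle between the y axis of gasket and the y axis of face, either way round below 0.04 rad and z of gasket in the frame of face between -0.002 and 0.002 m and angle between the z axis of gasket and the z axis of face, either way round below 0.03 rad) or (horizontal distance between gasket and face below 0.003 m and angle between the y axis of gasket and the y axis of face, either way round below 0.04 rad and z of gasket in the frame of face between 0.003 and 0.007 m and angle between the z axis of gasket and the z axis of face, either way round below 0.03 rad)) and linear speed of each of gasket, cover below 0.02 m/s); the robot touches nothing.
Of fitted_1, fitted_2, fitted_3, fitted_4, fitted_5 only 1 to 2 are there at a start; the rules pass over those that are not, and their reading is None.
At some moment in a run one of gasket, cover may be knocked a few centimetres aside while the robot is not near it.
It also fails if it takes over 210 s, if anything falls off the work surface, if the arm or the gripper's body presses on something with over 40 N, if the wrist force passes 120 N, or if a joint passes its speed limit or range.

## Working session

There is one attempt and no reset: what is moved stays moved. The work goes in short steps, Python scripts to look and compute and a tool call to move; the robot and the scene stay as the last step left them, time stands still between calls to the robot, and variables do not carry over. Pictures are saved under pics/ and viewed, and the job is handed in when it is done.

Besides the shell and the picture viewer there is one more tool, called after "Request:" as name(argument=value, ...) on one line, values as JSON. step_arm: Moves the arm, as the interface text tells. Its arguments: {"type":"object","properties":{"commands":{"type":"array","items":{"type":"array","items":{"type":"array","items":{"type":"number"}}}},"gripper":{"type":"number"},"newtons":{"type":"number"}},"required":["commands"]}

```bash
mkdir -p pics
python3 - <<'E'
from cell import *
import cv2,numpy as np
o=get_obs();print({k:np.round(v,3).tolist() for k,v in o.items()})
for n in ("top","side"):
    cv2.imwrite(f"pics/{n}0.png",snapshot(n)); c=calibration(n);print(n,np.round(c["intrinsics"],1).tolist(),np.round(c["R"],3).tolist(),np.round(c["t"],3).tolist())
    for th in ("housing","gasket","cover","bushing_1","fitted_1","face","bore_1","bore_3"):
        print(th,[(np.round(d["pixel"],1).tolist(),round(float(d["conf"]),2)) for d in spot_point(n,th)])
E
```

```text
{'time_s': 0.0, 'joints': [1.318, 0.213, -0.035, 1.324, 0.0, 1.571], 'dq': [0.0, 0.002, 0.0, 0.0, -0.0, -0.0], 'joint_efforts': [-0.001, -68.615, 48.712, 0.017, -0.0, 0.0], 'ee_pos': [0.125, 0.484, 0.404], 'orientation': [0.126, 0.992, -0.001, -0.0], 'ft_force': [-0.566, -0.227, -0.207], 'ft_torque': [0.01, -0.003, -0.032], 'gripper_width': 0.085}
top [[554.3, 0.0, 312.8], [0.0, 554.3, 239.3], [0.0, 0.0, 1.0]] [[-0.012, -1.0, -0.026], [-0.992, 0.015, -0.123], [0.123, 0.025, -0.992]] [0.016, 0.516, 1.095]
housing [([371.5, 190.5], 0.91)]
gasket [([476.6, 289.5], 0.93)]
cover [([341.0, 286.1], 0.96)]
bushing_1 [([203.1, 182.9], 0.63), ([173.6, 223.6], 0.63), ([234.6, 188.9], 0.54), ([161.9, 268.1], 0.5)]
fitted_1 [([372.5, 182.3], 0.56), ([351.2, 191.9], 0.47), ([390.2, 182.2], 0.42), ([351.7, 186.3], 0.19)]
face [([370.4, 179.6], 0.67)]
bore_1 [([407.2, 171.7], 0.88), ([392.1, 175.9], 0.83), ([332.8, 190.6], 0.65), ([353.3, 186.6], 0.64)]
bore_3 [([407.2, 171.7], 0.88), ([392.1, 175.9], 0.83), ([332.8, 190.6], 0.65), ([353.3, 186.6], 0.64)]
side [[472.1, 0.0, 315.4], [0.0, 472.1, 248.7], [0.0, 0.0, 1.0]] [[0.944, -0.328, -0.009], [-0.204, -0.564, -0.8], [0.258, 0.758, -0.599]] [-0.494, 0.152, 0.823]
housing [([387.3, 291.6], 0.68)]
gasket [([318.8, 421.1], 0.77)]
cover [([275.4, 293.8], 0.81)]
bushing_1 [([336.4, 221.2], 0.58), ([292.0, 198.1], 0.55), ([253.3, 201.0], 0.5), ([327.8, 202.0], 0.46)]
fitted_1 [([403.5, 299.1], 0.69), ([375.6, 273.1], 0.4)]
face [([388.9, 276.2], 0.61), ([274.7, 292.9], 0.3)]
bore_1 [([388.0, 273.9], 0.9), ([362.9, 254.8], 0.86), ([401.8, 291.6], 0.83), ([415.2, 297.9], 0.8), ([376.5, 263.3], 0.71)]
bore_3 [([388.0, 273.9], 0.9), ([362.9, 254.8], 0.86), ([401.8, 291.6], 0.83), ([415.2, 297.9], 0.8), ([376.5, 263.3], 0.71)]
```

View pics/top0.png

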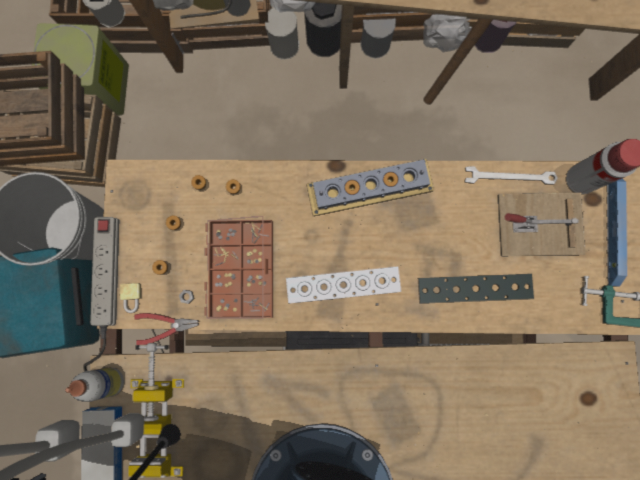

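View pics/side0.png

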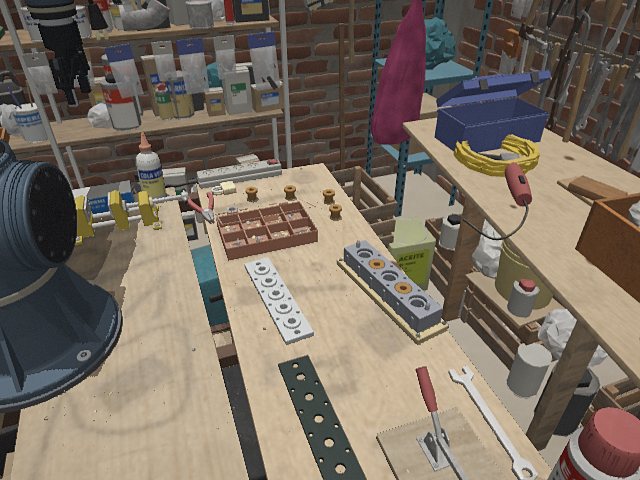

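Run:
```python
import cv2
for n,(a,b,c,d) in {"top":(130,310,150,530),"side":(170,460,220,520)}.items():
    im=cv2.imread(f"pics/{n}0.png")[a:b,c:d]; s=min(800/im.shape[1],600/im.shape[0])
    cv2.imwrite(f"pics/{n}0z.png",cv2.resize(im,None,fx=s,fy=s,interpolation=cv2.INTER_CUBIC)); print(s)
```

```text
2.1052631578947367
2.0689655172413794
```

View zooms.

View pics/top0z.png

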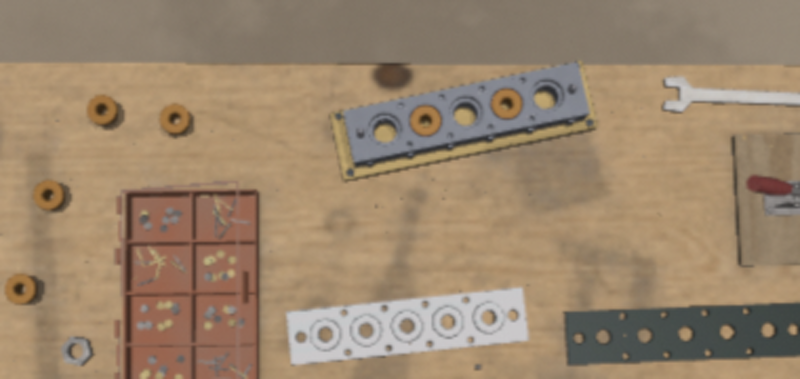

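View pics/side0z.png

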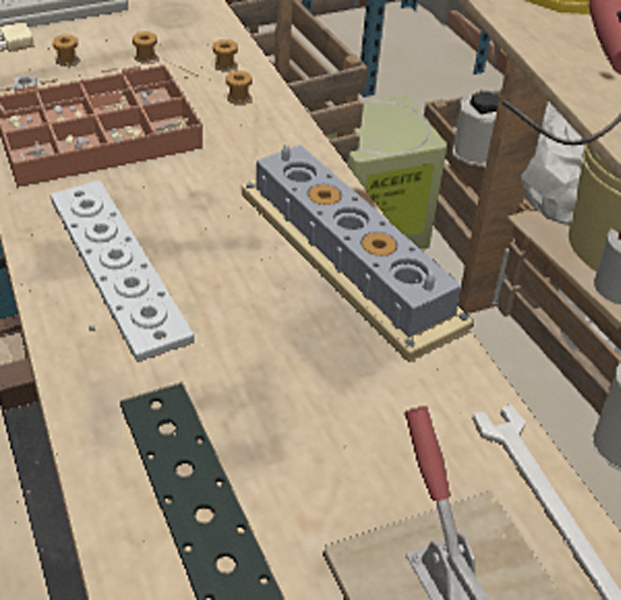

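```bash
cat > vis.py <<'E'
from cell import *
import cv2,numpy as np
from scipy.optimize import minimize
CAL={n:calibration(n) for n in ("top","side")}
def proj(n,P):
    c=CAL[n];P=np.atleast_2d(P);q=P@np.array(c["R"]).T+np.array(c["t"]);p=q@np.array(c["intrinsics"]).T
    return p[:,:2]/p[:,2:]
def back(n,px,z):
    c=CAL[n];R=np.array(c["R"]);t=np.array(c["t"]);C=-R.T@t
    d=R.T@np.linalg.solve(np.array(c["intrinsics"]),[px[0],px[1],1.]);return C+d*(z-C[2])/d[2]
def box(a,b,z0,z1): return np.array([[sx*a/2,sy*b/2,z] for sx in(-1,1) for sy in(-1,1) for z in(z0,z1)])
def cyl(r,z0,z1):
    t=np.linspace(0,2*np.pi,24,endpoint=False);return np.vstack([np.c_[r*np.cos(t),r*np.sin(t),0*t+z] for z in(z0,z1)])
M={"housing":[box(.07,.258,0,.012),box(.052,.232,.012,.046)],"gasket":[box(.052,.232,0,.005)],
   "cover":[box(.052,.232,0,.009)],"bushing":[cyl(.015,.02,.027),cyl(.011,.004,.02),cyl(.0085,0,.004)]}
def mask(n,model,x,y,yaw,z,r,S=4):
    l,t,rr,b=r;im=np.zeros(((b-t)*S,(rr-l)*S),np.uint8);c,s=np.cos(yaw),np.sin(yaw)
    for p in M[model]:
        q=p@np.array([[c,s,0],[-s,c,0],[0,0,1]])+[x,y,z];u=(proj(n,q)+.5-[l,t])*S-.5
        h=cv2.convexHull(u.astype(np.float32));cv2.fillConvexPoly(im,np.round(h*16).astype(np.int32),255,shift=4)
    return cv2.resize(im,None,fx=1/S,fy=1/S,interpolation=cv2.INTER_AREA).astype(float)/255
def fit(model,regs,x0,z=0,sym=False):
    rs={}
    for n,R in regs.items():
        ys,xs=np.nonzero(R);rs[n]=(xs.min()-12,ys.min()-12,xs.max()+13,ys.max()+13)
    def cost(p):
        e=0
        for n,R in regs.items():
            l,t,r,b=rs[n];G=np.zeros((b-t,r-l));s=R[max(t,0):min(b,480),max(l,0):min(r,640)]
            G[max(t,0)-t:max(t,0)-t+s.shape[0],max(l,0)-l:max(l,0)-l+s.shape[1]]=s
            m=mask(n,model,p[0],p[1],0 if sym else p[2],z,rs[n])
            if b>480:m[480-t:]=0
            e+=np.abs(m-G).sum()/G.sum()
        return e
    best=None
    for k in range(2):
        x0=np.array(x0,float);d=[.006,.006]+([] if sym else [.05])
        sx=np.vstack([x0]+[x0+np.eye(len(x0))[i]*d[i] for i in range(len(x0))])
        r=minimize(cost,x0,method="Nelder-Mead",options=dict(initial_simplex=sx,xatol=5e-5,fatol=1e-5,maxiter=300));x0=r.x
    return r.x,r.fun
E
python3 - <<'E'
from vis import *
import pickle
D={}
for n in ("top","side"):
    snapshot(n)
    for th in ("housing","gasket","cover","bushing_1"):
        D[n,th]=regions_of(n,th); print(n,th,[(d["rect"],round(float(d["conf"]),2),int(np.sum(d["region"]))) for d in D[n,th]])
pickle.dump(D,open("D.pkl","wb"))
E
```

```text
top housing [([305.5, 162.7, 430.4, 214.7], 0.62, 3691)]
top gasket [([420.1, 274.8, 532.2, 302.6], 0.89, 2706)]
top cover [([285.0, 267.4, 400.3, 302.0], 0.95, 2760)]
top bushing_1 [([227.6, 180.4, 236.6, 193.7], 0.55, 115), ([149.3, 261.0, 168.6, 276.2], 0.54, 181), ([192.0, 175.6, 206.2, 188.5], 0.53, 172), ([162.2, 215.1, 182.6, 227.3], 0.44, 156)]
side housing [([372.5, 259.7, 384.0, 267.6], 0.25, 106)]
side gasket [([277.9, 354.1, 365.0, 480.0], 0.61, 4410)]
side cover [([243.3, 255.3, 316.6, 346.2], 0.71, 2564)]
side bushing_1 [([246.4, 188.9, 259.0, 203.0], 0.6, 129), ([332.1, 205.5, 341.3, 217.3], 0.58, 135), ([285.5, 185.4, 298.7, 196.1], 0.49, 137), ([322.9, 189.3, 334.0, 203.0], 0.43, 138), ([338.2, 239.7, 448.8, 340.8], 0.38, 4499)]
```

```bash
cat >> vis.py <<'E'
def init(R,z):
    ys,xs=np.nonzero(R);(c,wh,a)=cv2.minAreaRect(np.c_[xs,ys].astype(np.float32))
    bx=cv2.boxPoints((c,wh,a));e=[bx[1]-bx[0],bx[2]-bx[1]];e=max(e,key=np.linalg.norm)
    A=back("top",np.array(c)-e/2,z);B=back("top",np.array(c)+e/2,z);m=(A+B)/2;d=B-A
    yaw=np.arctan2(-d[0],d[1]);yaw=(yaw+np.pi/2)%np.pi-np.pi/2
    return [m[0],m[1],yaw]
E
python3 - <<'E'
from vis import *
import pickle
D=pickle.load(open("D.pkl","rb"))
for th in ("housing","gasket","cover"):
    T=D["top",th][0]["region"];S=D["side",th][0]["region"]
    i=init(T,.01);print(th,np.round(i,4))
    for nm,rg in (("both",{"top":T,"side":S}),("top",{"top":T}),("side",{"side":S})):
        x,f=fit(th,rg,i);print(nm,np.round(x,4),round(f,3))
for d in D["top","bushing_1"]:
    ys,xs=np.nonzero(d["region"]);i=back("top",(xs.mean(),ys.mean()),.02)[:2]
    x,f=fit("bushing",{"top":d["region"]},i,sym=True);print("bush top",np.round(x,4),round(f,3),round(float(d["conf"]),2))
    for e in D["side","bushing_1"]:
        y2,x2=np.nonzero(e["region"])
        if np.linalg.norm(proj("side",[*x,.015])[0]-[x2.mean(),y2.mean()])<10:
            print("   both",*[np.round(v,4) for v in fit("bushing",{"top":d["region"],"side":e["region"]},x,sym=True)],"side",*[np.round(v,4) for v in fit("bushing",{"side":e["region"]},x,sym=True)])
E
```

```text
housing [ 0.6271 -0.1094  0.1868]
both [ 0.3631 -0.0614  1.5035] 2.0
top [ 0.6277 -0.1091  0.1905] 0.149
side [ 0.5111 -0.0814  0.6868] 1.0
gasket [ 0.4132 -0.3199  0.0276]
both [ 0.4148 -0.3211  0.028 ] 0.222
top [ 0.4139 -0.3213  0.027 ] 0.107
side [ 0.4156 -0.3211  0.028 ] 0.088
cover [ 0.4243 -0.0495  0.092 ]
both [ 0.4256 -0.0497  0.0901] 0.153
top [ 0.4245 -0.0502  0.0897] 0.083
side [ 0.4268 -0.0495  0.0855] 0.029
bush top [0.6304 0.1746] 0.528 0.55
   both [0.6336 0.1762] 0.6893 side [0.6341 0.1767] 0.1414
bush top [0.4649 0.3255] 0.065 0.54
   both [0.4653 0.3257] 0.2379 side [0.4666 0.3285] 0.1115
bush top [0.6408 0.2475] 0.07 0.53
   both [0.6419 0.2477] 0.2242 side [0.6432 0.2484] 0.0699
bush top [0.5566 0.2991] 0.174 0.44
   both [0.5582 0.2992] 0.337 side [0.5596 0.301 ] 0.0649
```

Run:
```python
from vis import *
import pickle
D=pickle.load(open("D.pkl","rb"))
T=D["top","housing"][0]["region"];S=D["side","bushing_1"][4]["region"]
for nm,rg in (("both",{"top":T,"side":S}),("top",{"top":T}),("side",{"side":S})):
    x,f=fit("housing",rg,[.6277,-.1091,.19]);print(nm,np.round(x,4),round(f,3))
# colour segmentation of the housing flat top & draw
for n in("top","side"):
    im=cv2.imread(f"pics/{n}0.png");x=[.628,-.109,.19]
    c,s=np.cos(x[2]),np.sin(x[2]);R=np.array([[c,-s],[s,c]])
    big=cv2.resize(im,None,fx=5,fy=5,interpolation=cv2.INTER_CUBIC)
    w=lambda l,z:np.r_[R@l+x[:2],z]
    for y in(-.08,-.04,0,.04,.08):
        u=proj(n,w([0,y],.046))[0];cv2.circle(big,tuple(int(v*5+2) for v in u),2,(0,0,255),-1)
    for y in(-.104,.104):
        u=proj(n,w([0,y],.062))[0];cv2.circle(big,tuple(int(v*5+2) for v in u),2,(0,255,0),-1)
    q=np.array([(proj(n,w([a*.026,b*.116],.046))[0]*5+2).astype(int) for a,b in((-1,-1),(-1,1),(1,1),(1,-1))]);cv2.polylines(big,[q],True,(0,255,255),1)
    q=np.array([(proj(n,w([a*.035,b*.129],.0))[0]*5+2).astype(int) for a,b in((-1,-1),(-1,1),(1,1),(1,-1))]);cv2.polylines(big,[q],True,(255,255,0),1)
    cx,cy=q.mean(0).astype(int);cv2.imwrite(f"pics/h_{n}.png",big[cy-300:cy+300,cx-380:cx+380])
```

```text
both [ 0.6289 -0.1083  0.1917] 0.294
top [ 0.6277 -0.1088  0.1916] 0.149
side [ 0.6312 -0.1067  0.1916] 0.106
```

View pics/h_top.png

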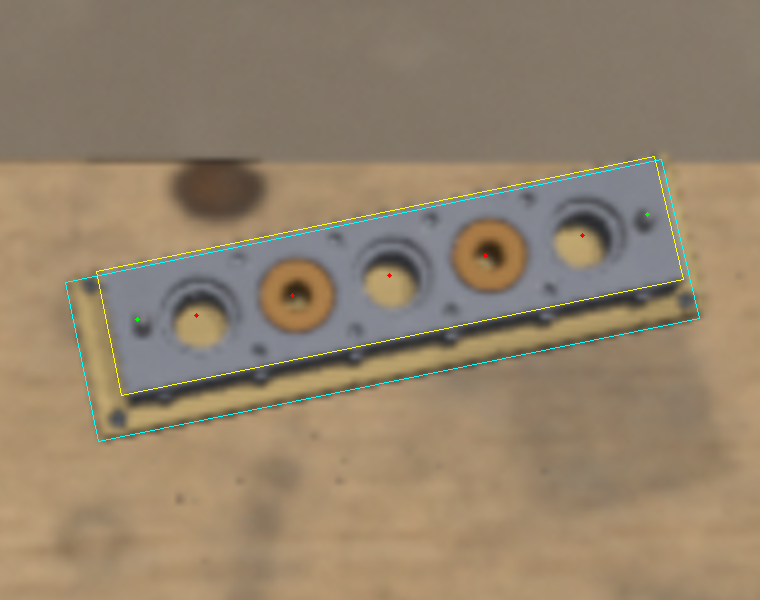

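View pics/h_side.png

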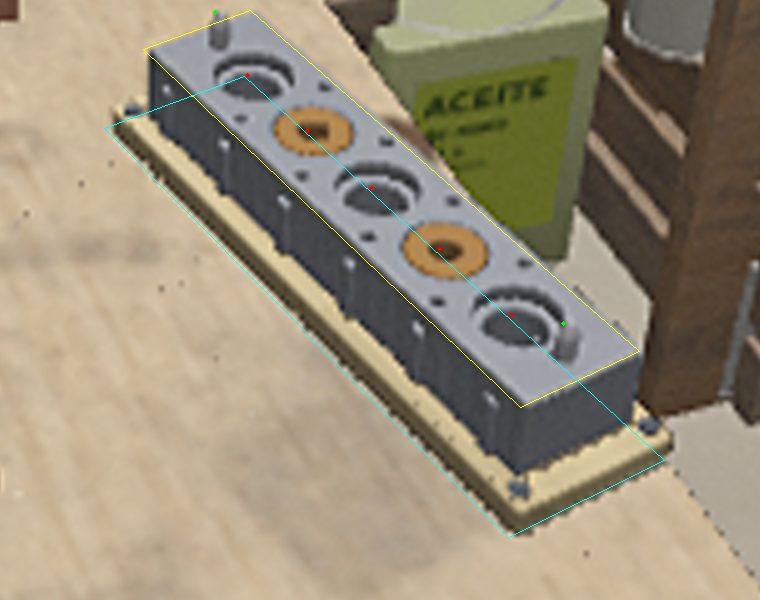

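```bash
cat >> vis.py <<'E'
def bronze(n,im,pt,z,r=.015):
    """flange-disc centre near world guess pt, at height z, by ellipse fit of bronze contour"""
    u=proj(n,[pt[0],pt[1],z])[0];S=6;w=22
    x0,y0=int(round(u[0]))-w,int(round(u[1]))-w
    c=im[y0:y0+2*w,x0:x0+2*w];c=cv2.resize(c,None,fx=S,fy=S,interpolation=cv2.INTER_CUBIC)
    h=cv2.cvtColor(c,cv2.COLOR_BGR2HSV);m=cv2.inRange(h,(8,125,90),(25,255,255))
    cs,_=cv2.findContours(m,cv2.RETR_EXTERNAL,cv2.CHAIN_APPROX_NONE)
    if not cs:return None
    k=max(cs,key=cv2.contourArea);(x,y),ax,_=cv2.fitEllipse(cv2.convexHull(k))
    px=np.array([x0+(x+.5)/S-.5,y0+(y+.5)/S-.5]);return px,back(n,px,z),np.array(ax)/S
E
python3 - <<'E'
from vis import *
for n in("top","side"):
    im=cv2.imread(f"pics/{n}0.png")
    for nm,p,z in(("f2",(.636,-.148),.046),("f4",(.621,-.07),.046),("A",(.6355,.176),.027),("B",(.466,.327),.027),("C",(.642,.248),.027),("D",(.558,.3),.027)):
        r=bronze(n,im,p,z);print(n,nm,*[np.round(v,4) for v in r])
E
```

```text
top f2 [390.2974 178.7645] [ 0.6359 -0.1498  0.046 ] [13.4683 13.6364]
top f4 [351.747  186.7958] [ 0.6207 -0.0714  0.046 ] [13.4925 13.7738]
top A [232.7632 186.1235] [0.6305 0.1742 0.027 ] [13.9601 14.3274]
top B [159.4162 266.8317] [0.4648 0.3237 0.027 ] [14.2249 14.7448]
top C [198.1704 181.7492] [0.6411 0.2465 0.027 ] [13.9315 14.2733]
top D [172.7324 222.1761] [0.5568 0.2981 0.027 ] [13.9271 14.5701]
side f2 [402.7466 287.6852] [ 0.6371 -0.1497  0.046 ] [10.2507 16.6698]
side f4 [376.3741 263.795 ] [ 0.6218 -0.0713  0.046 ] [ 9.0029 15.356 ]
side A [334.7755 207.6929] [0.6312 0.1732 0.027 ] [ 7.7737 12.0358]
side B [250.8856 190.0217] [0.4655 0.3216 0.027 ] [ 6.2714 11.6376]
side C [334.7755 207.6929] [0.6312 0.1732 0.027 ] [ 7.7737 12.0358]
side D [289.3808 188.4725] [0.5575 0.2961 0.027 ] [ 6.3699 11.4724]
```

```bash
cat > go.py <<'E'
import sys,numpy as np
from cell import get_obs
from scipy.spatial.transform import Rotation as Ro
def go(x,y,z,az):
    o=get_obs();p=np.array(o["ee_pos"]);R=Ro.from_quat(o["orientation"])
    Y=np.array([np.cos(az),np.sin(az),0]);Z=np.array([0,0,-1.]);T=Ro.from_matrix(np.c_[np.cross(Y,Z),Y,Z])
    d=R.inv().apply(np.array([x,y,z])-p)*1000;r=(R.inv()*T).as_rotvec()
    yy=R.apply([0,1,0]);print("t",round(o["time_s"],2),"p",np.round(p,4),"az",round(np.arctan2(yy[1],yy[0]),4),"F",np.round(o["ft_force"],1),"w",round(o["gripper_width"],4),"q",np.round(o["joints"],2))
    print("d",np.round(d,1).tolist(),"r",np.round(r,3).tolist())
if __name__=="__main__":go(*map(float,sys.argv[1:5]))
E
python3 go.py .6308 .1738 .25 .193
python3 -c "
from vis import *
for p in((207,220),(272,220),(240,220)):print(back('top',p,.025))
im=cv2.imread('pics/side0.png')"
```

```text
t 1.4 p [0.125  0.4841 0.4047] az 1.318 F [-0.4  0.2  0.3] w 0.0854 q [ 1.32  0.21 -0.03  1.32  0.    1.57]
d [-567.3, -173.9, 154.7] r [0.0, -0.0, 1.125]
[0.56054953 0.22749328 0.025     ]
[0.55843233 0.09294007 0.025     ]
[0.55947299 0.15907671 0.025     ]
```

Request:
step_arm(commands=[[[-567,-174,60,0,0,1.125],[-567,-174,60,0,0,1.125],[-567,-174,60,0,0,1.125],[-567,-174,60,0,0,1.125],[-567,-174,60,0,0,1.125]]], gripper=-0.18, newtons=40)

```text
time_s: 1.9
ee_pos: [0.3385, 0.3526, 0.3796]
orientation: [0.483, 0.875, 0.0, 0.0]
ft_force: [0.4, 1.5, 0.3]
gripper_width: 0.0506
```

```bash
python3 go.py .6308 .1738 .25 .193
```

```text
t 1.9 p [0.3385 0.3526 0.3796] az 0.562 F [0.4 1.5 0.3] w 0.0506 q [ 0.81  0.2  -0.12  1.26  0.    1.81]
d [-307.1, 152.0, 129.6] r [0.001, -0.0, 0.369]
```

Request:
step_arm(commands=[[[-307,152,130,0,0,0.369],[-307,152,130,0,0,0.369],[-307,152,130,0,0,0.369],[-307,152,130,0,0,0.369],[-307,152,130,0,0,0.369]]])

```text
time_s: 2.4
ee_pos: [0.5379, 0.2303, 0.2906]
orientation: [0.636, 0.772, 0.0, 0.0]
ft_force: [-0.2, 1.7, 0.6]
gripper_width: 0.0502
```

Request:
step_arm(commands=[[[0,0,0,0,0,0],[0,0,0,0,0,0],[0,0,0,0,0,0],[0,0,0,0,0,0],[0,0,0,0,0,0]]])

```text
time_s: 2.9
ee_pos: [0.5374, 0.2311, 0.2913]
orientation: [0.635, 0.772, 0.001, 0.0]
ft_force: [-0.0, -0.3, -0.6]
gripper_width: 0.0503
```

```bash
python3 go.py .6308 .1738 .189 .193
```

```text
t 2.9 p [0.5374 0.2311 0.2913] az 0.1941 F [-0.  -0.3 -0.6] w 0.0503 q [ 0.41  0.43 -0.02  1.12  0.    1.78]
d [-74.3, 80.5, 102.4] r [0.002, -0.001, 0.001]
```

Now over with z at 0.235 first, then down.

Request:
step_arm(commands=[[[-40,44,30,0,0,0],[-74.3,80.5,60,0.002,-0.001,0],[-74.3,80.5,60,0.002,-0.001,0],[-74.3,80.5,60,0.002,-0.001,0],[-74.3,80.5,60,0.002,-0.001,0]]])

```text
time_s: 3.4
ee_pos: [0.6304, 0.1741, 0.2315]
orientation: [0.635, 0.772, -0.0, -0.0]
ft_force: [-0.2, 0.6, 0.7]
gripper_width: 0.0508
```

```bash
python3 go.py .6308 .1738 .189 .193
python3 - <<'E'
from vis import *
cv2.imwrite("pics/s1.png",cv2.resize(snapshot("side")[120:300,200:440],None,fx=3,fy=3))
E
```

```text
t 3.4 p [0.6304 0.1741 0.2315] az 0.1942 F [-0.2  0.6  0.7] w 0.0508 q [ 0.27  0.61  0.11  1.07 -0.    1.65]
d [-0.4, 0.3, 42.5] r [-0.001, 0.0, 0.001]
```

View pics/s1.png

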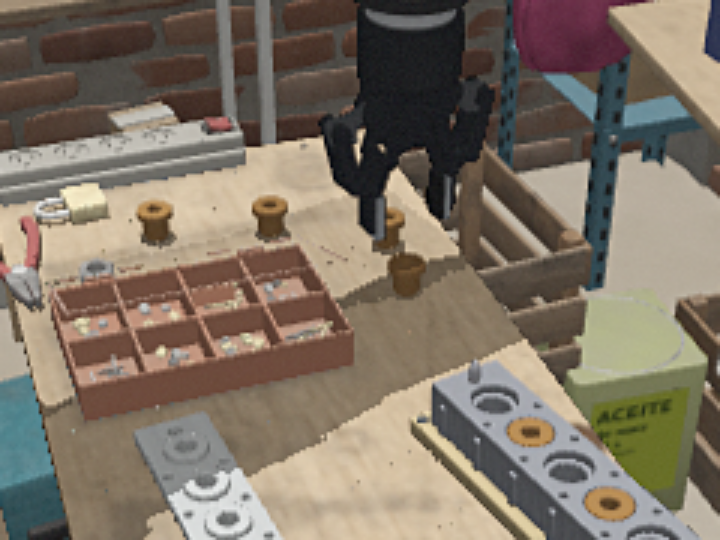

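Request:
step_arm(commands=[[[0,0,20,0,0,0],[0,0,42.5,0,0,0],[0,0,42.5,0,0,0],[0,0,42.5,0,0,0],[0,0,42.5,0,0,0]]])

```text
time_s: 3.95
ee_pos: [0.6305, 0.175, 0.1914]
orientation: [0.635, 0.773, 0.001, 0.001]
ft_force: [-0.4, 0.6, -0.0]
gripper_width: 0.0506
```

Request:
step_arm(commands=[[[0,0,0,0,0,0],[0,0,0,0,0,0],[0,0,0,0,0,0],[0,0,0,0,0,0],[0,0,0,0,0,0]]], gripper=0.6, newtons=25)

```text
time_s: 4.45
ee_pos: [0.631, 0.1752, 0.1928]
orientation: [0.635, 0.773, 0.002, 0.001]
ft_force: [-1.7, 0.1, 9.6]
gripper_width: 0.0284
```

```bash
python3 go.py .6289 -.1105 .25 .193
python3 - <<'E'
from vis import *
cv2.imwrite("pics/s2.png",cv2.resize(snapshot("side")[120:270,270:430],None,fx=4,fy=4))
E
```

```text
t 4.45 p [0.631  0.1752 0.1928] az 0.1954 F [-1.7  0.1  9.6] w 0.0284 q [0.27 0.64 0.06 0.99 0.   1.65]
d [-279.8, -57.2, -57.6] r [0.004, -0.001, 0.002]
```

View pics/s2.png

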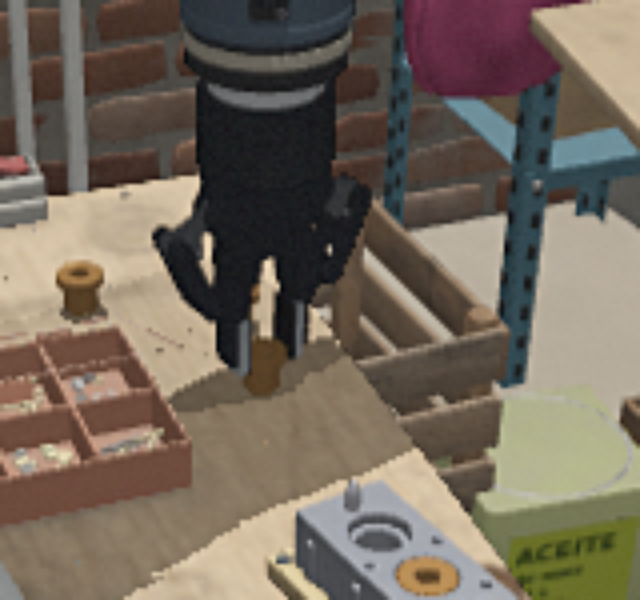

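Request:
step_arm(commands=[[[0,0,0,0,0,0],[0,0,0,0,0,0],[0,0,0,0,0,0],[0,0,0,0,0,0],[0,0,0,0,0,0]]], gripper=-0.1)

```text
time_s: 5.0
ee_pos: [0.6309, 0.1752, 0.1927]
orientation: [0.635, 0.773, 0.002, 0.001]
ft_force: [0.1, -0.2, -0.3]
gripper_width: 0.047
```

```bash
python3 go.py .6308 .1738 .188 .193
python3 - <<'E'
from vis import *
cv2.imwrite("pics/s3.png",cv2.resize(snapshot("side")[170:240,290:390],None,fx=8,fy=8,interpolation=2))
E
```

```text
t 5.0 p [0.6309 0.1752 0.1927] az 0.1954 F [ 0.1 -0.2 -0.3] w 0.047 q [0.27 0.64 0.06 0.99 0.   1.65]
d [-1.3, -0.4, 4.7] r [0.004, -0.001, 0.002]
```

View pics/s3.png

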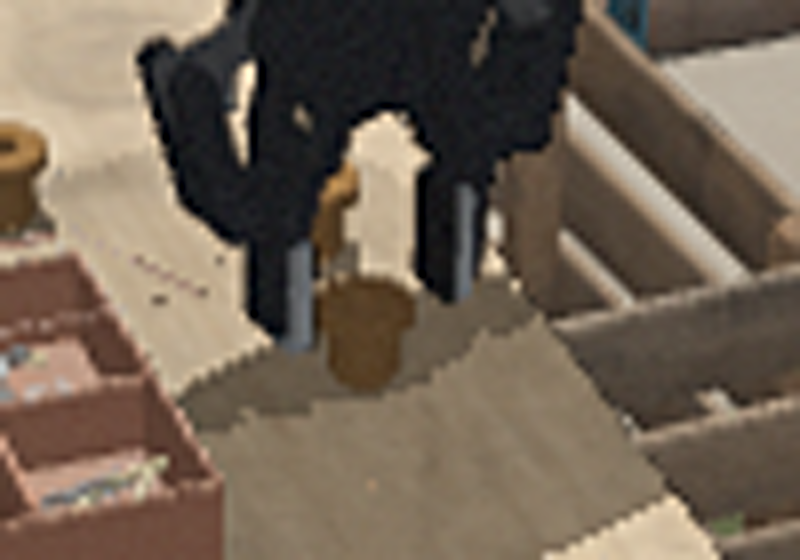

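Request:
step_arm(commands=[[[-0.7,-0.4,6,0.004,-0.001,0.002],[-0.7,-0.4,6,0.004,-0.001,0.002],[-0.7,-0.4,6,0.004,-0.001,0.002],[-0.7,-0.4,6,0.004,-0.001,0.002],[-0.7,-0.4,6,0.004,-0.001,0.002]]])

```text
time_s: 5.55
ee_pos: [0.6307, 0.1744, 0.1868]
orientation: [0.636, 0.772, -0.0, 0.0]
ft_force: [-0.2, -0.1, 0.5]
gripper_width: 0.0469
```

Request:
step_arm(commands=[[[0,0,0,0,0,0],[0,0,0,0,0,0],[0,0,0,0,0,0],[0,0,0,0,0,0],[0,0,0,0,0,0]]], gripper=0.6, newtons=30)

```text
time_s: 6.05
ee_pos: [0.6308, 0.1745, 0.187]
orientation: [0.636, 0.772, 0.0, 0.0]
ft_force: [-1.0, -0.3, 5.4]
gripper_width: 0.0281
```

```bash
python3 go.py .6289 -.1105 .25 .193
python3 - <<'E'
from vis import *
cv2.imwrite("pics/s4.png",cv2.resize(snapshot("side")[170:240,290:390],None,fx=8,fy=8,interpolation=2))
E
```

```text
t 6.05 p [0.6308 0.1745 0.187 ] az 0.1934 F [-1.  -0.3  5.4] w 0.0281 q [ 0.27  0.64  0.05  0.98 -0.    1.65]
d [-279.3, -56.6, -62.9] r [0.001, 0.0, 0.0]
```

View pics/s4.png

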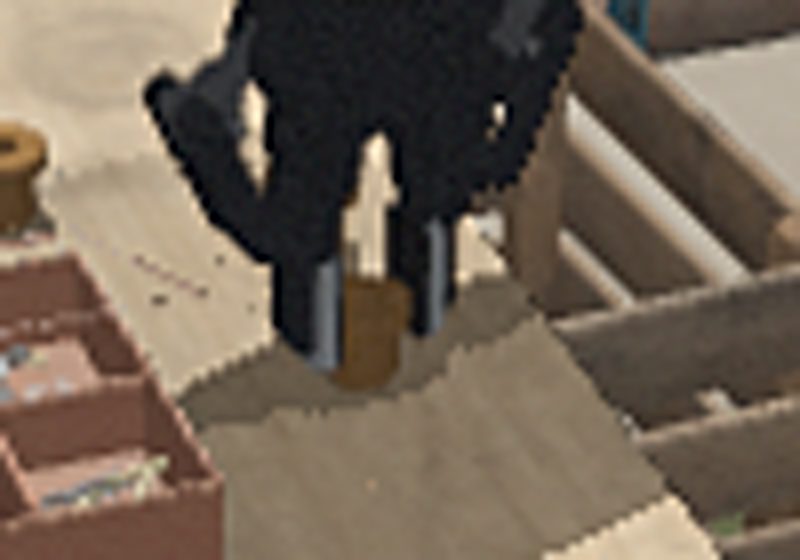

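Request:
step_arm(commands=[[[0,0,-45,0,0,0],[0,0,-90,0,0,0],[0,0,-90,0,0,0],[0,0,-90,0,0,0],[0,0,-90,0,0,0]]])

```text
time_s: 6.6
ee_pos: [0.6303, 0.1744, 0.2756]
orientation: [0.636, 0.772, -0.001, -0.0]
ft_force: [-0.6, 0.2, -2.1]
gripper_width: 0.0281
```

```bash
python3 go.py .6135 -.0320 .275 .193
```

```text
t 6.6 p [0.6303 0.1744 0.2756] az 0.1934 F [-0.6  0.2 -2.1] w 0.0281 q [ 0.27  0.58  0.18  1.17 -0.    1.65]
d [-199.3, -56.2, 0.8] r [-0.001, 0.001, 0.0]
```

Request:
step_arm(commands=[[[-50,-14,0,0,0,0],[-100,-28,0,0,0,0],[-150,-42,0,0,0,0],[-199,-56,0,0,0,0],[-199,-56,0,0,0,0]]])

```text
time_s: 7.1
ee_pos: [0.6125, -0.0364, 0.2743]
orientation: [0.637, 0.771, -0.002, -0.001]
ft_force: [-0.3, 1.1, -0.5]
gripper_width: 0.0281
```

Request:
step_arm(commands=[[[0,0,0,0,0,0],[0,0,0,0,0,0],[0,0,0,0,0,0],[0,0,0,0,0,0],[0,0,0,0,0,0]]])

```text
time_s: 7.6
ee_pos: [0.6126, -0.0355, 0.2742]
orientation: [0.637, 0.771, -0.002, -0.001]
ft_force: [-0.3, 0.9, -1.2]
gripper_width: 0.028
```

```bash
python3 go.py .6135 -.0320 .235 .193;python3 - <<'E'
from vis import *
cv2.imwrite("pics/s5.png",cv2.resize(snapshot("side")[190:290,330:450],None,fx=6,fy=6,interpolation=2))
print(proj("side",[.6135,-.032,.062+.027]))
E
```

```text
t 7.6 p [ 0.6126 -0.0355  0.2742] az 0.1901 F [-0.3  0.9 -1.2] w 0.028 q [-0.06  0.5   0.04  1.12 -0.    1.32]
d [3.3, 1.7, 39.2] r [-0.004, 0.001, -0.003]
[[365.18079832 235.10237378]]
```

View pics/s5.png

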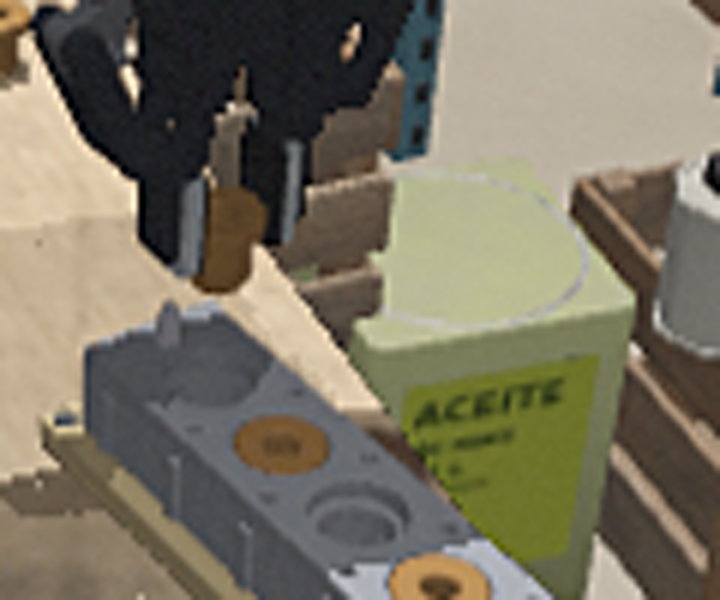

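Request:
step_arm(commands=[[[4,1.7,15,-0.004,0.001,-0.003],[4,1.7,36,-0.004,0.001,-0.003],[4,1.7,36,-0.004,0.001,-0.003],[4,1.7,36,-0.004,0.001,-0.003],[4,1.7,36,-0.004,0.001,-0.003]]])

```text
time_s: 8.15
ee_pos: [0.6137, -0.0314, 0.2393]
orientation: [0.636, 0.772, 0.0, 0.0]
ft_force: [0.2, 0.3, -1.1]
gripper_width: 0.0284
```

```bash
python3 go.py .6134 -.0313 .220 .193
```

```text
t 8.15 p [ 0.6137 -0.0314  0.2393] az 0.193 F [ 0.2  0.3 -1.1] w 0.0284 q [-0.05  0.52 -0.01  1.03 -0.    1.33]
d [0.2, -0.3, 19.3] r [0.001, 0.0, 0.0]
```

Request:
step_arm(commands=[[[0,0,3,0,0,0],[0,0,5,0,0,0],[0,0,7,0,0,0],[0,0,8,0,0,0],[0,0,8,0,0,0]]])

```text
time_s: 8.65
ee_pos: [0.6136, -0.0314, 0.2311]
orientation: [0.636, 0.772, 0.0, 0.0]
ft_force: [-0.7, 0.4, -0.3]
gripper_width: 0.0279
```

```bash
python3 go.py .6134 -.0313 .220 .193;python3 - <<'E'
from vis import *
cv2.imwrite("pics/s6.png",cv2.resize(snapshot("side")[190:290,330:450],None,fx=6,fy=6,interpolation=2))
E
```

```text
t 8.65 p [ 0.6136 -0.0314  0.2311] az 0.193 F [-0.7  0.4 -0.3] w 0.0279 q [-0.05  0.53 -0.03  1.02 -0.    1.33]
d [0.2, -0.2, 11.1] r [0.001, 0.0, -0.0]
```

View pics/s6.png

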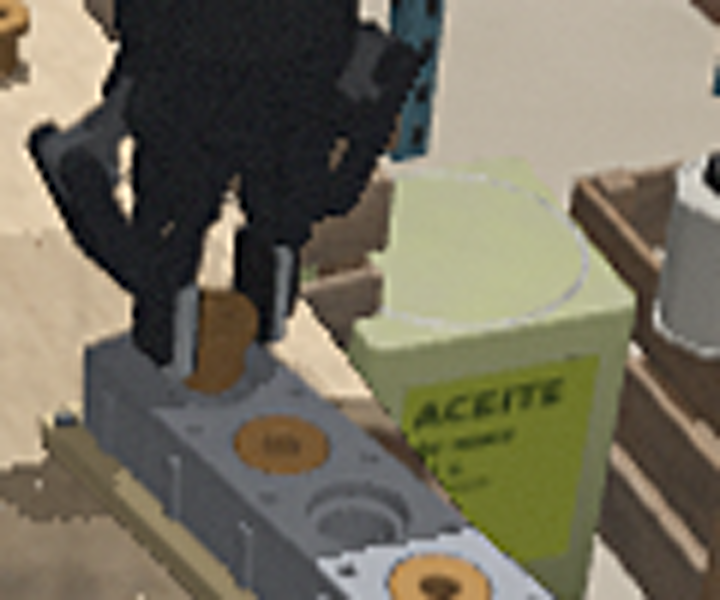

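Request:
step_arm(commands=[[[0,0,3,0,0,0],[0,0,5,0,0,0],[0,0,7,0,0,0],[0,0,9,0,0,0],[0,0,10,0,0,0]]])

```text
time_s: 9.2
ee_pos: [0.6136, -0.0315, 0.221]
orientation: [0.636, 0.772, 0.0, 0.0]
ft_force: [0.0, -1.4, 1.3]
gripper_width: 0.0281
```

```bash
python3 go.py .6134 -.0313 .220 .193
```

```text
t 9.2 p [ 0.6136 -0.0315  0.221 ] az 0.193 F [ 0.  -1.4  1.3] w 0.0281 q [-0.05  0.54 -0.04  0.99 -0.    1.33]
d [0.2, -0.2, 1.0] r [0.001, 0.0, -0.0]
```

Request:
step_arm(commands=[[[0,0,0,0,0,0],[0,0,0,0,0,0],[0,0,0,0,0,0],[0,0,-10,0,0,0],[0,0,-30,0,0,0]]], gripper=-0.1)

```text
time_s: 9.7
ee_pos: [0.6131, -0.0314, 0.2508]
orientation: [0.636, 0.772, -0.001, -0.001]
ft_force: [-0.2, 1.3, 0.5]
gripper_width: 0.0474
```

Request:
step_arm(commands=[[[0,0,-5,0,0,0],[0,0,-5,0,0,0],[0,0,-5,0,0,0],[0,0,-5,0,0,0],[0,0,-5,0,0,0]]], gripper=1)

```text
time_s: 10.2
ee_pos: [0.6129, -0.0314, 0.2552]
orientation: [0.636, 0.772, -0.001, -0.001]
ft_force: [-0.3, -0.8, -0.3]
gripper_width: 0.0001
```

```bash
python3 go.py .6134 -.0313 .220 .193;python3 - <<'E'
from vis import *
cv2.imwrite("pics/s7.png",cv2.resize(snapshot("side")[190:290,330:450],None,fx=6,fy=6,interpolation=2))
E
```

```text
t 10.2 p [ 0.6129 -0.0314  0.2552] az 0.193 F [-0.3 -0.8 -0.3] w 0.0001 q [-0.05  0.51  0.01  1.07 -0.    1.33]
d [-0.0, 0.5, 35.2] r [-0.003, -0.0, 0.0]
```

View pics/s7.png

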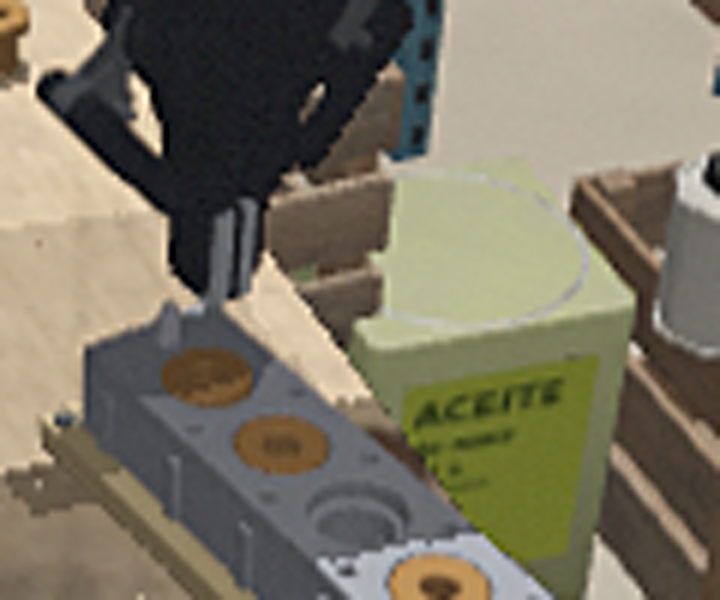

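Request:
step_arm(commands=[[[0,0.5,15,-0.003,0,0],[0,0.5,25,-0.003,0,0],[0,0.5,28,-0.003,0,0],[0,0.5,31,-0.003,0,0],[0,0.5,32,-0.003,0,0]]])

```text
time_s: 10.75
ee_pos: [0.6134, -0.0313, 0.2232]
orientation: [0.636, 0.772, 0.0, 0.0]
ft_force: [0.1, 0.0, 0.4]
gripper_width: 0.0001
```

```bash
python3 go.py .6134 -.0317 .219 .193
```

```text
t 10.75 p [ 0.6134 -0.0313  0.2232] az 0.193 F [0.1 0.  0.4] w 0.0001 q [-0.05  0.53 -0.04  1.    0.    1.33]
d [-0.4, -0.1, 4.2] r [0.001, -0.0, -0.0]
```

Request:
step_arm(commands=[[[0,0,1,0,0,0],[0,0,2,0,0,0],[0,0,3,0,0,0],[0,0,4,0,0,0],[0,0,4,0,0,0]]])

```text
time_s: 11.25
ee_pos: [0.6138, -0.0313, 0.2196]
orientation: [0.636, 0.772, 0.001, 0.001]
ft_force: [3.5, -0.7, 2.8]
gripper_width: -0.0003
```

```bash
python3 go.py .6134 -.0317 .219 .193;python3 - <<'E'
from vis import *
cv2.imwrite("pics/s8.png",cv2.resize(snapshot("side")[190:290,330:450],None,fx=6,fy=6,interpolation=2))
E
```

```text
t 11.25 p [ 0.6138 -0.0313  0.2196] az 0.193 F [ 3.5 -0.7  2.8] w -0.0003 q [-0.05  0.54 -0.04  0.99  0.    1.33]
d [-0.3, -0.5, 0.6] r [0.002, -0.0, -0.0]
```

View pics/s8.png

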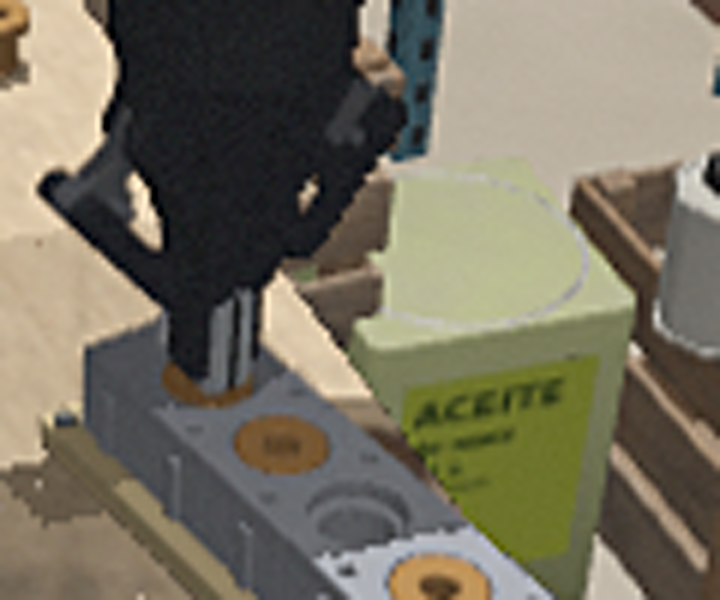

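Request:
step_arm(commands=[[[0,0,1,0,0,0],[0,0,2,0,0,0],[0,0,3,0,0,0],[0,0,3,0,0,0],[0,0,3,0,0,0]]])

```text
time_s: 11.8
ee_pos: [0.6139, -0.0313, 0.2191]
orientation: [0.636, 0.772, 0.001, 0.001]
ft_force: [-11.9, 0.3, 38.2]
gripper_width: 0.0003
```

```bash
python3 go.py .6134 -.0317 .219 .193
```

```text
t 11.8 p [ 0.6139 -0.0313  0.2191] az 0.193 F [-11.9   0.3  38.2] w 0.0003 q [-0.05  0.54 -0.04  0.99  0.    1.33]
d [-0.3, -0.5, 0.1] r [0.004, 0.001, -0.0]
```

Request:
step_arm(commands=[[[0,0,-20,0,0,0],[0,0,-60,0,0,0],[0,0,-90,0,0,0],[40,0,-90,0,0,0],[80,0,-90,0,0,0]]], gripper=-0.18)

```text
time_s: 12.3
ee_pos: [0.598, 0.0474, 0.3098]
orientation: [0.637, 0.771, 0.002, 0.002]
ft_force: [0.1, 0.2, 0.1]
gripper_width: 0.0502
```

```bash
python3 go.py .641 .2465 .30 .193;python3 - <<'E'
from vis import *
im=snapshot("side");cv2.imwrite("pics/s9.png",cv2.resize(im[220:340,320:480],None,fx=5,fy=5,interpolation=2))
for p in((.6135,-.032),(.621,-.071)):print(bronze("side",im,p,.046))
E
```

```text
t 12.3 p [0.598  0.0474 0.3098] az 0.1908 F [0.1 0.2 0.1] w 0.0502 q [0.08 0.45 0.05 1.17 0.   1.46]
d [187.4, 79.9, 10.1] r [0.005, 0.0, -0.002]
(array([376.32455444, 263.75209045]), array([ 0.62181649, -0.07115583,  0.046     ]), array([ 9.04346784, 15.36500931]))
(array([376.32455444, 263.75209045]), array([ 0.62181649, -0.07115583,  0.046     ]), array([ 9.04346784, 15.36500931]))
```

View pics/s9.png

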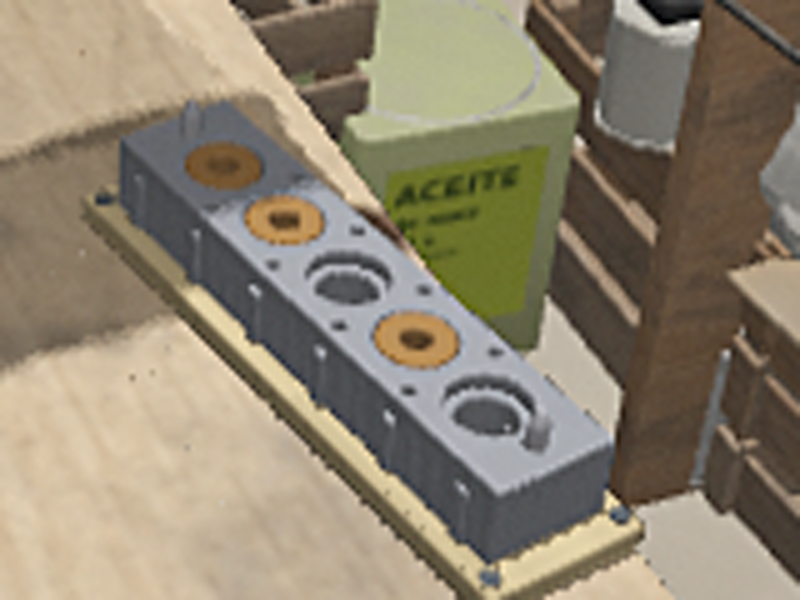

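Request:
step_arm(commands=[[[47,20,5,0.005,0,-0.002],[94,40,10,0.005,0,-0.002],[140,60,20,0.005,0,-0.002],[187.4,79.9,40,0.005,0,-0.002],[187.4,79.9,70,0.005,0,-0.002]]])

```text
time_s: 12.85
ee_pos: [0.6396, 0.2569, 0.2407]
orientation: [0.633, 0.774, 0.002, -0.001]
ft_force: [0.4, -1.1, -0.5]
gripper_width: 0.0505
```

```bash
python3 go.py .641 .2465 .187 .193
```

```text
t 12.85 p [0.6396 0.2569 0.2407] az 0.2005 F [ 0.4 -1.1 -0.5] w 0.0505 q [0.38 0.67 0.25 1.14 0.   1.75]
d [-10.7, -0.9, 53.6] r [0.002, -0.003, 0.007]
```

Overshoot settles; correct and descend.

Request:
step_arm(commands=[[[-10.7,-0.9,5,0.002,-0.003,0.007],[-10.7,-0.9,10,0.002,-0.003,0.007],[-10.7,-0.9,10,0.002,-0.003,0.007],[-10.7,-0.9,10,0.002,-0.003,0.007],[-10.7,-0.9,10,0.002,-0.003,0.007]]])

```text
time_s: 13.35
ee_pos: [0.6412, 0.2458, 0.232]
orientation: [0.636, 0.772, 0.001, 0.0]
ft_force: [0.7, 0.7, -0.4]
gripper_width: 0.0508
```

```bash
python3 go.py .641 .2463 .187 .193;python3 - <<'E'
from vis import *
im=snapshot("side");cv2.imwrite("pics/s10.png",cv2.resize(im[160:230,280:380],None,fx=8,fy=8,interpolation=2))
E
```

```text
t 13.35 p [0.6412 0.2458 0.232 ] az 0.1926 F [ 0.7  0.7 -0.4] w 0.0508 q [0.37 0.67 0.23 1.12 0.   1.74]
d [0.5, -0.2, 45.0] r [0.002, -0.001, -0.0]
```

View pics/s10.png

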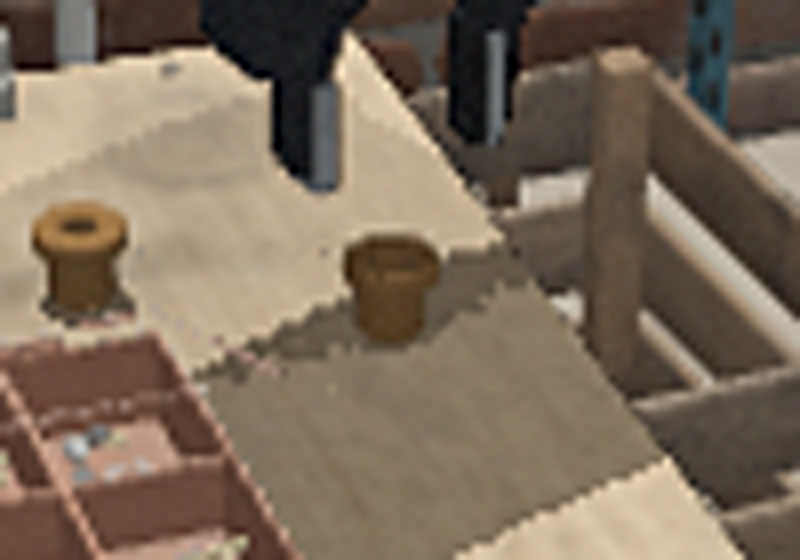

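Request:
step_arm(commands=[[[0.5,0,20,0.002,-0.001,0],[0.5,0,46,0.002,-0.001,0],[0.5,0,46,0.002,-0.001,0],[0.5,0,46,0.002,-0.001,0],[0.5,0,46,0.002,-0.001,0]]])

```text
time_s: 13.9
ee_pos: [0.6417, 0.2466, 0.1875]
orientation: [0.636, 0.772, 0.001, 0.001]
ft_force: [-0.6, 0.3, 0.7]
gripper_width: 0.0506
```

```bash
python3 go.py .641 .2463 .187 .193
```

```text
t 13.9 p [0.6417 0.2466 0.1875] az 0.1928 F [-0.6  0.3  0.7] w 0.0506 q [ 0.37  0.71  0.17  1.03 -0.    1.74]
d [-0.1, -0.7, 0.5] r [0.002, 0.0, -0.0]
```

Request:
step_arm(commands=[[[0,0,0,0,0,0],[0,0,0,0,0,0],[0,0,0,0,0,0],[0,0,0,0,0,0],[0,0,0,0,0,0]]], gripper=0.6, newtons=30)

```text
time_s: 14.4
ee_pos: [0.6422, 0.2467, 0.1892]
orientation: [0.636, 0.772, 0.002, 0.001]
ft_force: [-1.0, -1.0, 9.3]
gripper_width: 0.0282
```

Request:
step_arm(commands=[[[0,0,-45,0,0,0],[0,0,-90,0,0,0],[-45,-10,-90,0,0,0],[-90,-20,-90,0,0,0],[-130,-30,-90,0,0,0]]])

```text
time_s: 14.9
ee_pos: [0.6371, 0.1117, 0.28]
orientation: [0.636, 0.772, 0.002, 0.002]
ft_force: [0.2, 0.4, -0.9]
gripper_width: 0.0286
```

```bash
python3 go.py .6289 -.1105 .272 .193
```

```text
t 14.9 p [0.6371 0.1117 0.28  ] az 0.1931 F [ 0.2  0.4 -0.9] w 0.0286 q [0.17 0.56 0.16 1.16 0.   1.55]
d [-216.5, -50.8, 7.7] r [0.006, -0.0, 0.0]
```

Request:
step_arm(commands=[[[-50,-12,2,0.006,0,0],[-100,-24,4,0.006,0,0],[-150,-36,5,0.006,0,0],[-195,-46,6,0.006,0,0],[-216,-51,7,0.006,0,0]]])

```text
time_s: 15.4
ee_pos: [0.6281, -0.1139, 0.2734]
orientation: [0.637, 0.771, -0.0, 0.0]
ft_force: [0.8, -0.3, -0.6]
gripper_width: 0.0278
```

Request:
step_arm(commands=[[[0,0,0,0,0,0],[0,0,0,0,0,0],[0,0,0,0,0,0],[0,0,0,0,0,0],[0,0,0,0,0,0]]])

```text
time_s: 15.9
ee_pos: [0.6282, -0.1128, 0.2735]
orientation: [0.636, 0.772, -0.0, 0.0]
ft_force: [-0.3, -0.6, -1.5]
gripper_width: 0.0277
```

```bash
python3 go.py .6289 -.1103 .240 .193
```

```text
t 15.9 p [ 0.6282 -0.1128  0.2735] az 0.1918 F [-0.3 -0.6 -1.5] w 0.0277 q [-0.18  0.55  0.12  1.14 -0.    1.2 ]
d [2.4, 1.1, 33.5] r [0.0, 0.001, -0.001]
```

Request:
step_arm(commands=[[[2.4,1,15,0,0.001,-0.001],[2.4,1,33,0,0.001,-0.001],[2.4,1,33,0,0.001,-0.001],[2.4,1,33,0,0.001,-0.001],[2.4,1,33,0,0.001,-0.001]]])

```text
time_s: 16.4
ee_pos: [0.6291, -0.1102, 0.2415]
orientation: [0.636, 0.772, 0.0, 0.001]
ft_force: [-1.1, -0.6, -0.1]
gripper_width: 0.028
```

```bash
python3 go.py .6289 -.1103 .222 .193;python3 - <<'E'
from vis import *
im=snapshot("side");cv2.imwrite("pics/s11.png",cv2.resize(im[200:300,330:450],None,fx=6,fy=6,interpolation=2))
E
```

```text
t 16.4 p [ 0.6291 -0.1102  0.2415] az 0.193 F [-1.1 -0.6 -0.1] w 0.028 q [-0.17  0.57  0.07  1.07  0.    1.2 ]
d [-0.0, -0.3, 19.5] r [0.001, 0.0, 0.0]
```

View pics/s11.png

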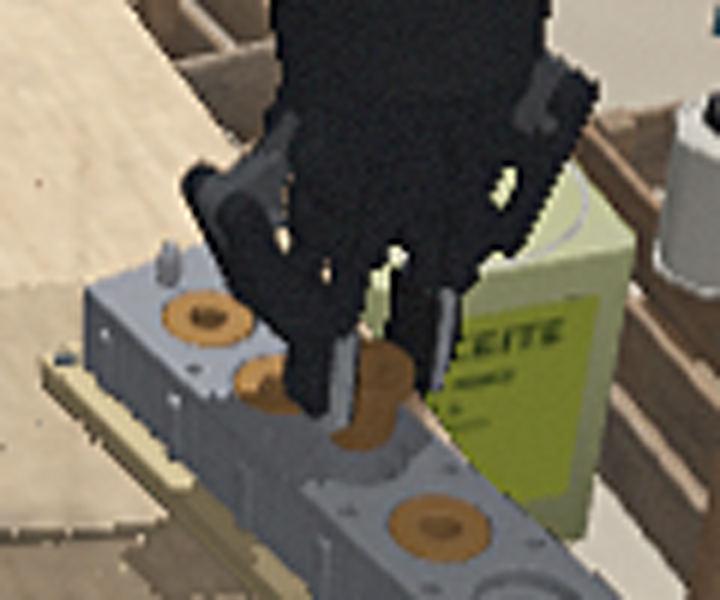

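Request:
step_arm(commands=[[[0,-0.2,4,0,0,0],[0,-0.2,8,0,0,0],[0,-0.2,11,0,0,0],[0,-0.2,14,0,0,0],[0,-0.2,15,0,0,0]]])

```text
time_s: 16.95
ee_pos: [0.6288, -0.1103, 0.226]
orientation: [0.636, 0.772, 0.0, 0.0]
ft_force: [0.1, -0.4, -1.1]
gripper_width: 0.0278
```

```bash
python3 go.py .6289 -.1103 .222 .193
```

```text
t 16.95 p [ 0.6288 -0.1103  0.226 ] az 0.1928 F [ 0.1 -0.4 -1.1] w 0.0278 q [-0.17  0.58  0.05  1.04  0.    1.2 ]
d [0.0, 0.1, 4.0] r [0.001, 0.0, -0.0]
```

In freely, no force. Lower 4 mm more, release, rise, shut.

Request:
step_arm(commands=[[[0,0,2,0,0,0],[0,0,4,0,0,0],[0,0,4,0,0,0],[0,0,4,0,0,0],[0,0,4,0,0,0]]])

```text
time_s: 17.45
ee_pos: [0.6288, -0.1104, 0.2221]
orientation: [0.636, 0.772, 0.0, 0.0]
ft_force: [-0.7, -1.1, -0.8]
gripper_width: 0.0282
```

Request:
step_arm(commands=[[[0,0,0,0,0,0],[0,0,0,0,0,0],[0,0,0,0,0,0],[0,0,-10,0,0,0],[0,0,-30,0,0,0]]], gripper=-0.1)

```text
time_s: 17.95
ee_pos: [0.6283, -0.1102, 0.2517]
orientation: [0.636, 0.772, -0.0, -0.001]
ft_force: [0.3, 0.0, -0.1]
gripper_width: 0.0468
```

Request:
step_arm(commands=[[[0,0,-5,0,0,0],[0,0,-5,0,0,0],[0,0,-5,0,0,0],[0,0,-5,0,0,0],[0,0,-5,0,0,0]]], gripper=1)

```text
time_s: 18.45
ee_pos: [0.6281, -0.1102, 0.256]
orientation: [0.636, 0.772, -0.001, -0.001]
ft_force: [-0.4, -0.1, -0.4]
gripper_width: 0.0003
```

```bash
python3 go.py .6289 -.1105 .222 .193;python3 - <<'E'
from vis import *
im=snapshot("side");cv2.imwrite("pics/s12.png",cv2.resize(im[200:300,330:450],None,fx=6,fy=6,interpolation=2))
E
```

```text
t 18.45 p [ 0.6281 -0.1102  0.256 ] az 0.1928 F [-0.4 -0.1 -0.4] w 0.0003 q [-0.17  0.56  0.09  1.11  0.    1.2 ]
d [-0.5, 0.8, 34.0] r [-0.002, -0.001, -0.0]
```

View pics/s12.png

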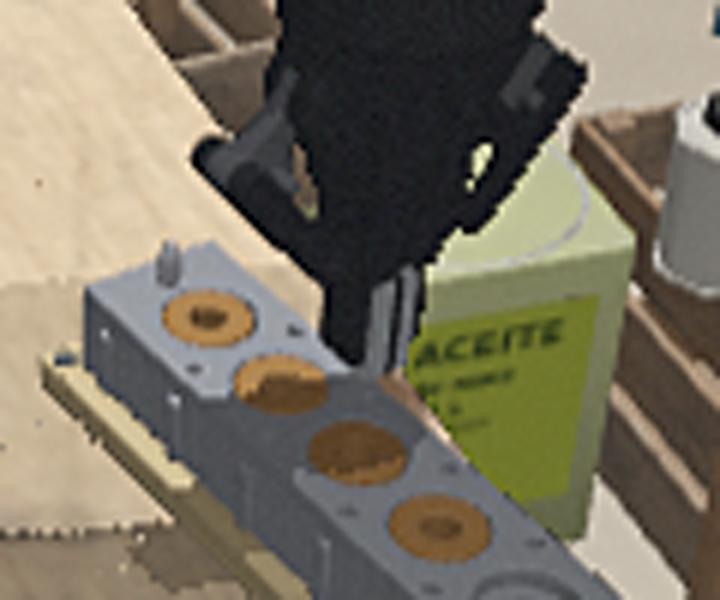

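Request:
step_arm(commands=[[[-0.3,0.8,15,-0.002,-0.001,0],[-0.3,0.8,25,-0.002,-0.001,0],[-0.3,0.8,29,-0.002,-0.001,0],[-0.3,0.8,31,-0.002,-0.001,0],[-0.3,0.8,33,-0.002,-0.001,0]]])

```text
time_s: 19.0
ee_pos: [0.629, -0.1103, 0.2233]
orientation: [0.636, 0.772, 0.0, 0.0]
ft_force: [0.4, -0.2, -0.9]
gripper_width: 0.0001
```

Request:
step_arm(commands=[[[0,0,1,0,0,0],[0,0,2,0,0,0],[0,0,3,0,0,0],[0,0,4,0,0,0],[0,0,4,0,0,0]]])

```text
time_s: 19.5
ee_pos: [0.629, -0.1104, 0.2195]
orientation: [0.636, 0.772, 0.0, 0.0]
ft_force: [-1.6, -0.6, 1.7]
gripper_width: -0.0
```

```bash
python3 go.py .6289 -.1105 .219 .193
```

```text
t 19.5 p [ 0.629  -0.1104  0.2195] az 0.1928 F [-1.6 -0.6  1.7] w -0.0 q [-0.17  0.58  0.04  1.02 -0.    1.2 ]
d [-0.1, -0.1, 0.5] r [0.0, 0.0, -0.0]
```

Request:
step_arm(commands=[[[0,0,0.6,0,0,0],[0,0,1.2,0,0,0],[0,0,1.8,0,0,0],[0,0,2,0,0,0],[0,0,2,0,0,0]]])

```text
time_s: 20.0
ee_pos: [0.6289, -0.1103, 0.2192]
orientation: [0.636, 0.772, 0.0, 0.001]
ft_force: [-10.3, 1.3, 25.6]
gripper_width: 0.0004
```

Request:
step_arm(commands=[[[0,0,-20,0,0,0],[0,0,-60,0,0,0],[0,0,-90,0,0,0],[40,0,-90,0,0,0],[90,0,-90,0,0,0]]], gripper=-0.18)

```text
time_s: 20.5
ee_pos: [0.6118, -0.0224, 0.3101]
orientation: [0.637, 0.771, 0.001, 0.002]
ft_force: [0.2, 1.0, -0.7]
gripper_width: 0.0503
```

```bash
python3 go.py .5568 .2975 .29 .193;python3 - <<'E'
from vis import *
im=snapshot("side");cv2.imwrite("pics/s13.png",cv2.resize(im[220:340,320:480],None,fx=5,fy=5,interpolation=2))
E
```

```text
t 20.5 p [ 0.6118 -0.0224  0.3101] az 0.1897 F [ 0.2  1.  -0.7] w 0.0503 q [-0.04  0.47  0.09  1.19 -0.    1.34]
d [324.6, 6.2, 19.7] r [0.004, 0.001, -0.003]
```

View pics/s13.png

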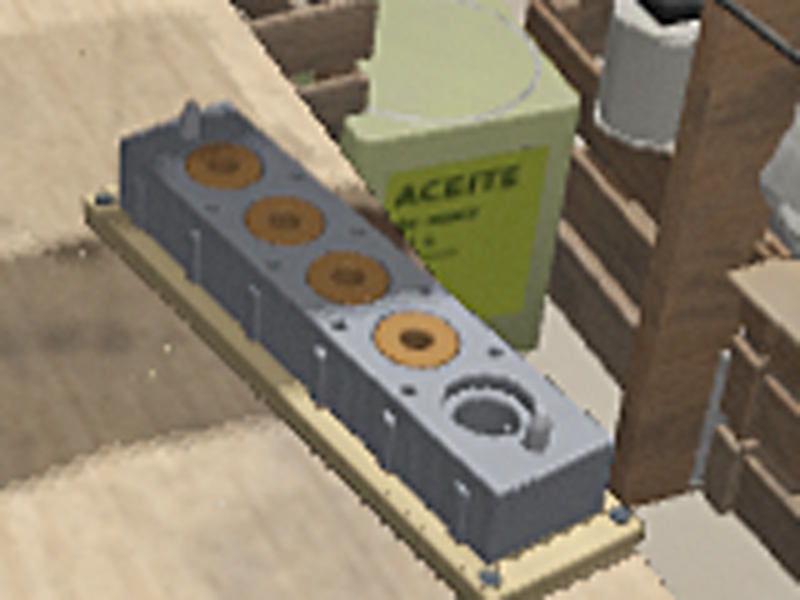

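Request:
step_arm(commands=[[[50,1,0,0.004,0.001,-0.003],[100,2,0,0.004,0.001,-0.003],[150,3,5,0.004,0.001,-0.003],[200,4,5,0.004,0.001,-0.003],[250,5,10,0.004,0.001,-0.003]]])

```text
time_s: 21.05
ee_pos: [0.5674, 0.2258, 0.3011]
orientation: [0.634, 0.774, 0.001, -0.001]
ft_force: [1.4, 0.1, 1.1]
gripper_width: 0.0505
```

```bash
python3 go.py .5568 .2975 .24 .193
```

```text
t 21.05 p [0.5674 0.2258 0.3011] az 0.1981 F [1.4 0.1 1.1] w 0.0505 q [0.38 0.48 0.08 1.17 0.   1.75]
d [72.2, 3.8, 61.3] r [-0.001, -0.003, 0.005]
```

Request:
step_arm(commands=[[[40,2,20,-0.001,-0.003,0.005],[72.2,3.8,45,-0.001,-0.003,0.005],[72.2,3.8,65,-0.001,-0.003,0.005],[72.2,3.8,65,-0.001,-0.003,0.005],[72.2,3.8,65,-0.001,-0.003,0.005]]])

```text
time_s: 21.55
ee_pos: [0.5569, 0.2971, 0.2367]
orientation: [0.636, 0.772, -0.0, 0.0]
ft_force: [0.2, -0.2, 1.3]
gripper_width: 0.0502
```

```bash
python3 go.py .5568 .2975 .187 .193;python3 - <<'E'
from vis import *
im=snapshot("side");cv2.imwrite("pics/s14.png",cv2.resize(im[140:230,240:360],None,fx=6,fy=6,interpolation=2))
E
```

```text
t 21.55 p [0.5569 0.2971 0.2367] az 0.1928 F [ 0.2 -0.2  1.3] w 0.0502 q [ 0.49  0.56  0.04  1.05 -0.    1.87]
d [0.4, -0.1, 49.7] r [0.0, 0.0, -0.0]
```

View pics/s14.png

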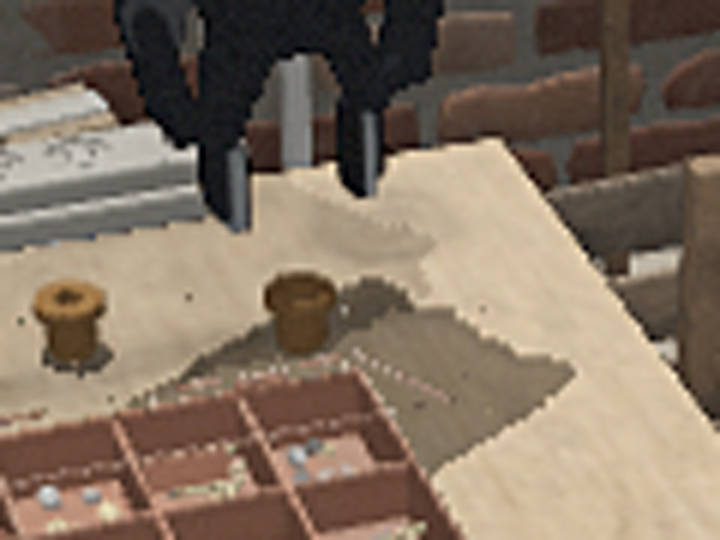

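Well aligned; descend and grip.

Request:
step_arm(commands=[[[0.4,0,20,0,0,0],[0.4,0,50,0,0,0],[0.4,0,50,0,0,0],[0.4,0,50,0,0,0],[0.4,0,50,0,0,0]]])

```text
time_s: 22.1
ee_pos: [0.5581, 0.2975, 0.1895]
orientation: [0.636, 0.772, 0.002, 0.001]
ft_force: [0.5, 0.3, 0.7]
gripper_width: 0.0502
```

Request:
step_arm(commands=[[[0,0,0.5,0,0,0],[0,0,0.5,0,0,0],[0,0,0.5,0,0,0],[0,0,0.5,0,0,0],[0,0,0.5,0,0,0]]], gripper=0.6, newtons=30)

```text
time_s: 22.6
ee_pos: [0.5587, 0.2978, 0.1907]
orientation: [0.636, 0.772, 0.003, 0.001]
ft_force: [-0.5, -0.6, 9.8]
gripper_width: 0.0278
```

Request:
step_arm(commands=[[[0,0,-45,0,0,0],[0,0,-90,0,0,0],[-45,0,-90,0,0,0],[-90,0,-90,0,0,0],[-130,0,-90,0,0,0]]])

```text
time_s: 23.1
ee_pos: [0.5831, 0.1684, 0.2814]
orientation: [0.636, 0.772, 0.003, 0.002]
ft_force: [0.6, 0.9, -2.1]
gripper_width: 0.0278
```

```bash
python3 go.py .6443 -.1888 .275 .193
```

```text
t 23.1 p [0.5831 0.1684 0.2814] az 0.1923 F [ 0.6  0.9 -2.1] w 0.0278 q [0.28 0.48 0.02 1.11 0.   1.66]
d [-362.3, -8.3, 5.9] r [0.008, -0.001, -0.001]
```

Request:
step_arm(commands=[[[-45,-1,0,0.008,0,0],[-90,-2,0,0.008,0,0],[-140,-3,0,0.008,0,0],[-185,-4,0,0.008,0,0],[-230,-5,0,0.008,0,0]]])

```text
time_s: 23.6
ee_pos: [0.6222, -0.0603, 0.2818]
orientation: [0.636, 0.772, 0.001, -0.0]
ft_force: [1.0, 0.3, -1.4]
gripper_width: 0.0278
```

```bash
python3 go.py .6443 -.1888 .275 .193
```

```text
t 23.6 p [ 0.6222 -0.0603  0.2818] az 0.1922 F [ 1.   0.3 -1.4] w 0.0278 q [-0.1   0.52  0.09  1.14  0.    1.28]
d [-130.3, -2.9, 6.7] r [0.001, -0.001, -0.001]
```

Request:
step_arm(commands=[[[-45,-1,2,0,0,0],[-90,-2,4,0,0,0],[-125,-2.9,6,0,0,0],[-130.3,-2.9,6,0,0,0],[-130.3,-2.9,6,0,0,0]]])

```text
time_s: 24.1
ee_pos: [0.6442, -0.1899, 0.2757]
orientation: [0.637, 0.771, 0.001, -0.0]
ft_force: [-1.0, 0.7, -1.8]
gripper_width: 0.0281
```

```bash
python3 go.py .6443 -.1888 .242 .193
```

```text
t 24.1 p [ 0.6442 -0.1899  0.2757] az 0.1904 F [-1.   0.7 -1.8] w 0.0281 q [-0.29  0.62  0.24  1.2   0.    1.09]
d [1.0, 0.3, 33.7] r [0.001, -0.001, -0.003]
```

Request:
step_arm(commands=[[[1,0.3,15,0,0,-0.002],[1,0.3,32,0,0,-0.002],[1,0.3,33,0,0,-0.002],[1,0.3,33,0,0,-0.002],[1,0.3,33,0,0,-0.002]]])

```text
time_s: 24.6
ee_pos: [0.6446, -0.1883, 0.2439]
orientation: [0.636, 0.772, 0.001, 0.0]
ft_force: [0.7, -0.3, -0.4]
gripper_width: 0.0278
```

```bash
python3 go.py .6443 -.1890 .223 .193;python3 - <<'E'
from vis import *
im=snapshot("side");cv2.imwrite("pics/s15.png",cv2.resize(im[220:330,350:480],None,fx=6,fy=5.4,interpolation=2))
E
```

```text
t 24.6 p [ 0.6446 -0.1883  0.2439] az 0.1931 F [ 0.7 -0.3 -0.4] w 0.0278 q [-0.28  0.63  0.19  1.12  0.    1.09]
d [-0.7, -0.5, 20.9] r [0.002, -0.001, 0.0]
```

View pics/s15.png

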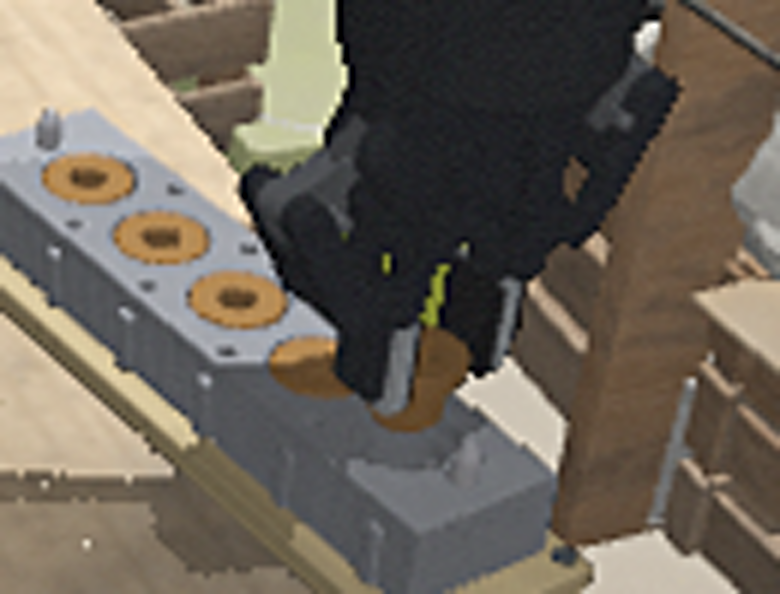

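Request:
step_arm(commands=[[[-0.5,-0.4,4,0.002,0,0],[-0.5,-0.4,8,0.002,0,0],[-0.5,-0.4,12,0.002,0,0],[-0.5,-0.4,16,0.002,0,0],[-0.5,-0.4,18,0.002,0,0]]])

```text
time_s: 25.15
ee_pos: [0.6445, -0.1892, 0.2256]
orientation: [0.636, 0.772, 0.0, 0.0]
ft_force: [-0.5, -3.1, 6.4]
gripper_width: 0.0282
```

```bash
python3 go.py .6443 -.1890 .222 .193
```

```text
t 25.15 p [ 0.6445 -0.1892  0.2256] az 0.1927 F [-0.5 -3.1  6.4] w 0.0282 q [-0.29  0.65  0.16  1.09  0.    1.09]
d [0.2, -0.1, 3.6] r [0.0, -0.0, -0.0]
```

Request:
step_arm(commands=[[[0,0,0,0,0,0],[0,0,0,0,0,0],[0,0,0,0,0,0],[0,0,-10,0,0,0],[0,0,-30,0,0,0]]], gripper=-0.1)

```text
time_s: 25.65
ee_pos: [0.644, -0.189, 0.2552]
orientation: [0.636, 0.772, -0.0, -0.001]
ft_force: [0.0, 0.1, 0.3]
gripper_width: 0.0475
```

Request:
step_arm(commands=[[[0,0,-5,0,0,0],[0,0,-5,0,0,0],[0,0,-5,0,0,0],[0,0,-5,0,0,0],[0,0,-5,0,0,0]]], gripper=1)

```text
time_s: 26.15
ee_pos: [0.6438, -0.1889, 0.2595]
orientation: [0.636, 0.772, -0.001, -0.002]
ft_force: [-0.0, -0.3, 0.1]
gripper_width: -0.0001
```

```bash
python3 go.py .6443 -.1890 .222 .193;python3 - <<'E'
from vis import *
im=snapshot("side");cv2.imwrite("pics/s16.png",cv2.resize(im[220:330,350:480],None,fx=6,fy=5.4,interpolation=2))
E
```

```text
t 26.15 p [ 0.6438 -0.1889  0.2595] az 0.1928 F [-0.  -0.3  0.1] w -0.0001 q [-0.29  0.63  0.22  1.16  0.    1.09]
d [-0.2, 0.6, 37.5] r [-0.003, -0.002, -0.0]
```

View pics/s16.png

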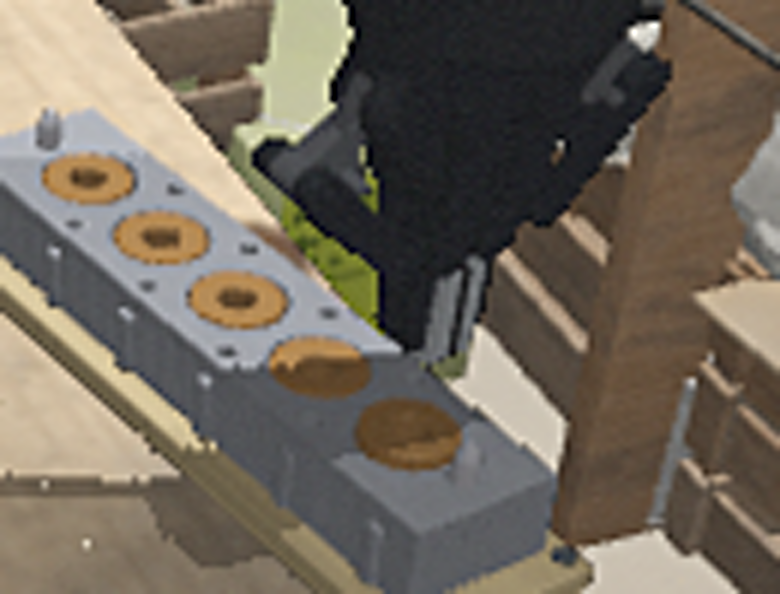

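Dropped in nicely; press.

Request:
step_arm(commands=[[[0,0.6,15,-0.003,-0.002,0],[0,0.6,28,-0.003,-0.002,0],[0,0.6,33,-0.003,-0.002,0],[0,0.6,35,-0.003,-0.002,0],[0,0.6,37,-0.003,-0.002,0]]])

```text
time_s: 26.7
ee_pos: [0.6444, -0.1888, 0.2228]
orientation: [0.636, 0.772, -0.0, 0.0]
ft_force: [-2.1, -0.5, 3.2]
gripper_width: 0.0002
```

Request:
step_arm(commands=[[[0,0,1,0,0,0],[0,0,2,0,0,0],[0,0,3,0,0,0],[0,0,4,0,0,0],[0,0,4,0,0,0]]])

```text
time_s: 27.2
ee_pos: [0.6443, -0.189, 0.2195]
orientation: [0.636, 0.772, -0.0, 0.001]
ft_force: [-4.1, -0.5, 6.6]
gripper_width: 0.0
```

```bash
python3 go.py .6443 -.1890 .219 .193
```

```text
t 27.2 p [ 0.6443 -0.189   0.2195] az 0.1926 F [-4.1 -0.5  6.6] w 0.0 q [-0.29  0.65  0.15  1.07 -0.    1.09]
d [-0.0, 0.0, 0.5] r [0.001, 0.001, -0.0]
```

Request:
step_arm(commands=[[[0,0,0.6,0,0,0],[0,0,1.2,0,0,0],[0,0,1.8,0,0,0],[0,0,2,0,0,0],[0,0,2,0,0,0]]])

```text
time_s: 27.7
ee_pos: [0.6442, -0.189, 0.2193]
orientation: [0.636, 0.772, 0.0, 0.001]
ft_force: [-10.1, 2.0, 20.5]
gripper_width: 0.0001
```

Request:
step_arm(commands=[[[0,0,-20,0,0,0],[0,0,-60,0,0,0],[0,0,-100,0,0,0],[0,-30,-130,0,0,0],[0,-80,-130,0,0,0]]], gripper=-0.7)

```text
time_s: 28.2
ee_pos: [0.5671, -0.2042, 0.3533]
orientation: [0.635, 0.772, 0.002, 0.005]
ft_force: [0.8, -3.1, -0.0]
gripper_width: 0.0719
```

Request:
step_arm(commands=[[[0,-50,0,0,0,0],[0,-100,0,0,0,0],[0,-150,0,0,0,0],[0,-150,0,0,0,0],[0,-150,0,0,0,0]]])

```text
time_s: 28.7
ee_pos: [0.4194, -0.2334, 0.3529]
orientation: [0.636, 0.772, 0.002, 0.006]
ft_force: [1.4, -0.2, 0.4]
gripper_width: 0.0727
```

Run:
```python
from vis import *
im=snapshot("side");cv2.imwrite("pics/s17.png",im)
cv2.imwrite("pics/s17z.png",cv2.resize(im[220:340,320:480],None,fx=5,fy=5,interpolation=2))
im=snapshot("top");cv2.imwrite("pics/t17.png",im)
import pickle
for th in("gasket","cover"):
    T=regions_of("top",th)[0];S=regions_of("side",th)[0];i=init(T["region"],.01);print(th,T["conf"],S["conf"],np.round(i,4))
    for nm,rg in (("both",{"top":T["region"],"side":S["region"]}),("top",{"top":T["region"]}),("side",{"side":S["region"]})):
        x,f=fit(th,rg,i);print(nm,np.round(x,4),round(f,3))
```

```text
gasket 0.71 0.55 [ 0.4114 -0.239   0.033 ]
both [ 0.4149 -0.3203  0.0388] 0.718
top [ 0.4114 -0.2333  0.0189] 0.983
side [ 0.4157 -0.3217  0.0266] 0.115
cover 0.64 0.62 [ 0.636  -0.1114 -0.0175]
both [ 0.636  -0.1054 -0.0175] 5.692
top [ 0.636  -0.1054 -0.0175] 4.692
side [ 0.636  -0.1114 -0.0175] 1.0
```

View pics/s17z.png

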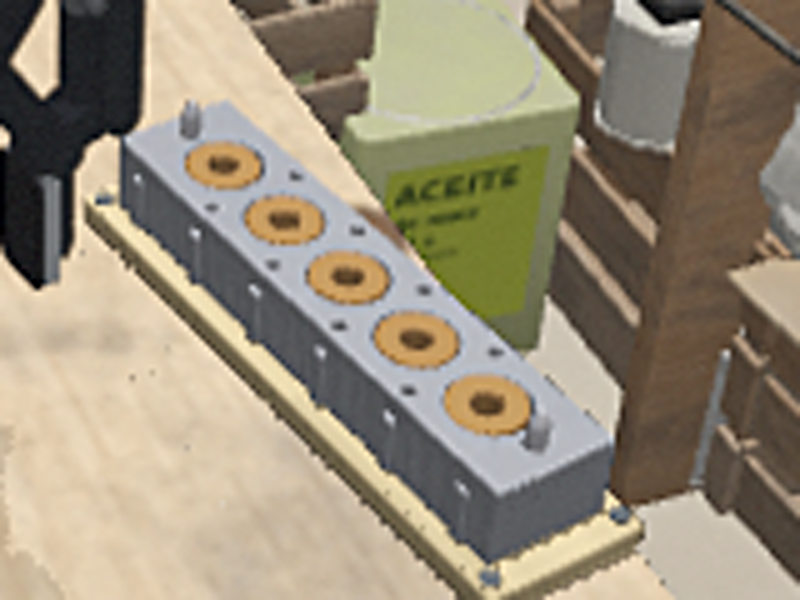

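View pics/t17.png

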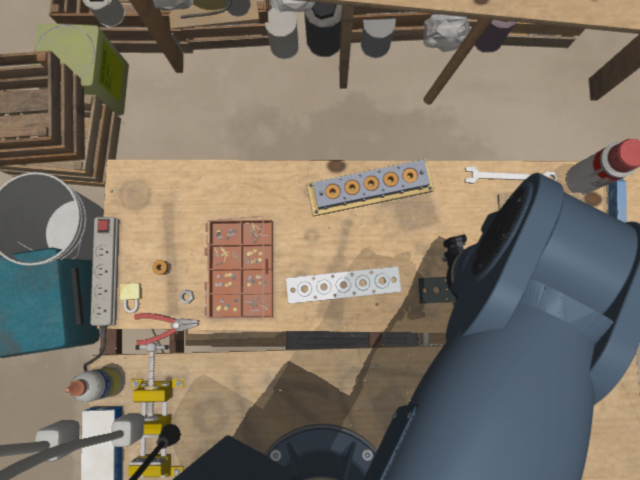

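```bash
cat >> vis.py <<'E'
def colmask(n,im,kind,rect):
    l,t,r,b=rect;h=cv2.cvtColor(im,cv2.COLOR_BGR2HSV)
    m=cv2.inRange(h,(60,0,0),(110,255,110)) if kind=="gasket" else cv2.inRange(h,(0,0,150),(180,45,255))
    z=np.zeros_like(m);z[t:b,l:r]=m[t:b,l:r]
    k=cv2.connectedComponentsWithStats(z);i=1+np.argmax(k[2][1:,4]);z=(k[1]==i).astype(np.uint8)
    cs,_=cv2.findContours(z,cv2.RETR_EXTERNAL,cv2.CHAIN_APPROX_NONE);o=np.zeros_like(z);cv2.drawContours(o,cs,-1,1,-1);return o.astype(bool)
E
python3 - <<'E'
from vis import *
it=cv2.imread("pics/top0.png");i0=cv2.imread("pics/side0.png");s1=cv2.imread("pics/s17.png")
T=colmask("top",it,"gasket",(410,265,545,312));print(T.sum())
S=colmask("side",i0,"gasket",(265,345,380,480));S1=colmask("side",s1,"gasket",(265,345,380,480));print(S.sum(),S1.sum(),(S^S1).sum())
for rg in({"top":T},{"side":S},{"side":S1},{"top":T,"side":S}):
    print(*[np.round(v,4) for v in fit("gasket",rg,(.415,-.321,.027))])
T=colmask("top",it,"cover",(275,255,410,312));print(T.sum());print(*[np.round(v,4) for v in fit("cover",{"top":T},(.425,-.05,.09))])
E
```

```text
2501
4565 4575 22
[ 0.415  -0.3224  0.0355] 0.1837
[ 0.4153 -0.3233  0.023 ] 0.0368
[ 0.4154 -0.3229  0.0209] 0.0359
[ 0.4152 -0.3232  0.0267] 0.2223
2940
[ 0.4249 -0.0508  0.0903] 0.0249
```

View pics/s17.png

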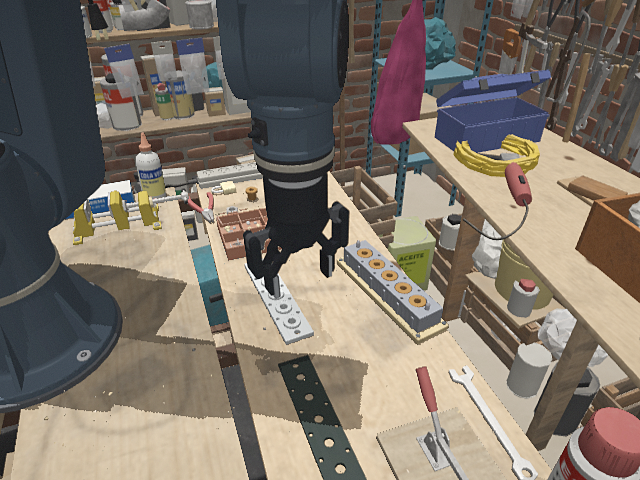

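Run:
```python
from vis import *
for n,f,yaw,kind,c0,z in(("top","top0",.026,"gasket",(.415,-.3225),.004),("side","side0",.026,"gasket",(.415,-.3225),.004),("top","top0",.0903,"cover",(.425,-.0505),.009),("side","side0",.0903,"cover",(.425,-.0505),.009)):
    im=cv2.imread(f"pics/{f}.png");g=cv2.cvtColor(im,cv2.COLOR_BGR2GRAY)
    if kind=="cover": g=255-g
    res=[]
    for y in(-.104,-.08,-.04,0,.04,.08,.104):
        if kind=="cover" and abs(y)!=.104: continue
        P=[c0[0]-np.sin(yaw)*y,c0[1]+np.cos(yaw)*y,z];u=proj(n,P)[0];w=7
        if u[1]>470:continue
        x0,y0=int(round(u[0]))-w,int(round(u[1]))-w
        c=cv2.resize(g[y0:y0+2*w+1,x0:x0+2*w+1],None,fx=8,fy=8,interpolation=2)
        t,m=cv2.threshold(c,0,255,cv2.THRESH_OTSU);k=cv2.connectedComponentsWithStats(m)
        j=min(range(1,k[0]),key=lambda i:np.linalg.norm(k[3][i]-c.shape[0]/2)+(1e3 if k[2][i,4]<100 else 0))
        px=np.array([x0,y0])+(k[3][j]+.5)/8-.5;W=back(n,px,z);l=W[:2]-c0
        res.append((y,np.round([ -np.sin(yaw)*l[0]+np.cos(yaw)*l[1]-y, np.cos(yaw)*l[0]+np.sin(yaw)*l[1]],4).tolist(),int(k[2][j,4])))
    print(kind,n);[print("  ",r) for r in res]
```

```text
gasket top
   (-0.104, [0.0017, -0.0009], 1018)
   (-0.08, [0.002, -0.0003], 1934)
   (-0.04, [0.0017, -0.0006], 1895)
   (0, [0.0016, -0.0009], 1937)
   (0.04, [0.0012, -0.0011], 1911)
   (0.08, [0.0015, -0.0005], 1756)
   (0.104, [0.0012, -0.0012], 910)
gasket side
   (-0.08, [0.0002, 0.0002], 4255)
   (-0.04, [0.0001, 0.0003], 3568)
   (0, [-0.0001, 0.0001], 2947)
   (0.04, [-0.0001, -0.0], 2516)
   (0.08, [-0.0004, 0.0003], 2055)
   (0.104, [-0.0002, -0.0003], 878)
cover top
   (-0.104, [-0.0001, -0.0], 2113)
   (0.104, [-0.0003, -0.0001], 1699)
cover side
   (-0.104, [0.0005, 0.0011], 1343)
   (0.104, [0.0003, 0.0011], 668)
```

```bash
python3 go.py .4147 -.3217 .215 .026
```

```text
t 29.0 p [ 0.4208 -0.233   0.3519] az 0.1953 F [-0.5  0.8 -0. ] w 0.0725 q [-0.51  0.18 -0.2   1.17  0.    0.87]
d [-85.2, -24.3, 137.2] r [0.009, 0.005, 0.169]
```

Request:
step_arm(commands=[[[-40,-12,30,0.009,0.005,0.169],[-85.2,-24.3,70,0.009,0.005,0.169],[-85.2,-24.3,110,0.009,0.005,0.169],[-85.2,-24.3,137,0.009,0.005,0.169],[-85.2,-24.3,137,0.009,0.005,0.169]]])

```text
time_s: 29.5
ee_pos: [0.4137, -0.321, 0.2115]
orientation: [0.698, 0.716, -0.0, -0.004]
ft_force: [-0.2, -0.4, -0.0]
gripper_width: 0.0723
```

```bash
python3 go.py .4147 -.3217 .173 .026
```

```text
t 29.5 p [ 0.4137 -0.321   0.2115] az 0.0261 F [-0.2 -0.4 -0. ] w 0.0723 q [-0.66  0.38 -0.31  0.88  0.    0.88]
d [-0.9, 1.2, 38.5] r [-0.005, -0.005, 0.0]
```

Request:
step_arm(commands=[[[-0.7,1,15,-0.005,-0.005,0],[-0.7,1,30,-0.005,-0.005,0],[-0.7,1,39,-0.005,-0.005,0],[-0.7,1,39,-0.005,-0.005,0],[-0.7,1,39,-0.005,-0.005,0]]])

```text
time_s: 30.0
ee_pos: [0.4151, -0.3216, 0.1735]
orientation: [0.698, 0.716, -0.0, 0.001]
ft_force: [0.4, -0.2, 0.1]
gripper_width: 0.0725
```

```bash
python3 go.py .4147 -.3217 .172 .026;python3 - <<'E'
from vis import *
im=snapshot("side");cv2.imwrite("pics/s18.png",cv2.resize(im[300:480,230:430],None,fx=4,fy=3.33,interpolation=2))
E
```

```text
t 30.0 p [ 0.4151 -0.3216  0.1735] az 0.0265 F [ 0.4 -0.2  0.1] w 0.0725 q [-0.66  0.42 -0.36  0.78 -0.    0.89]
d [-0.1, -0.4, 1.5] r [0.001, 0.001, 0.0]
```

View pics/s18.png

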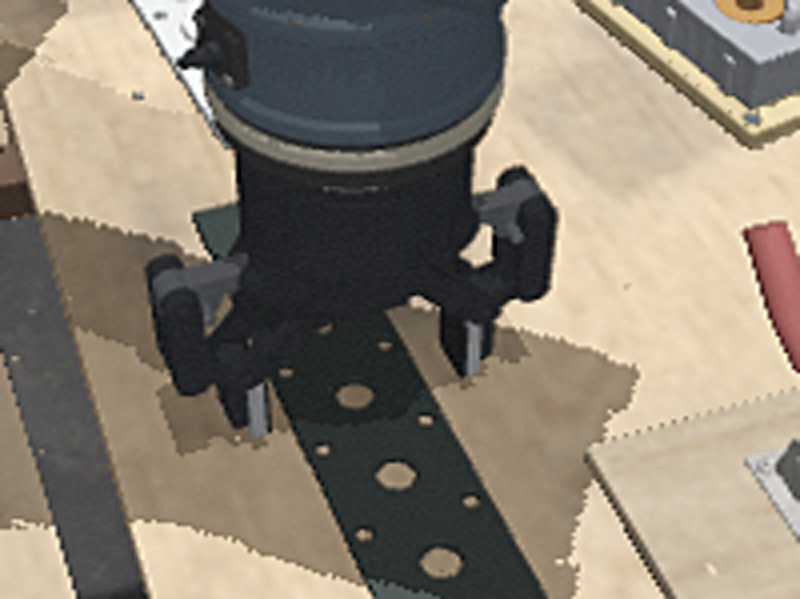

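Request:
step_arm(commands=[[[0,0,0,0,0,0],[0,0,0,0,0,0],[0,0,0,0,0,0],[0,0,1,0,0,0],[0,0,1.5,0,0,0]]], gripper=-0.34, newtons=25)

```text
time_s: 30.55
ee_pos: [0.415, -0.3217, 0.172]
orientation: [0.698, 0.716, -0.0, 0.001]
ft_force: [0.1, -0.2, 0.4]
gripper_width: 0.0577
```

```bash
python3 go.py .4147 -.3217 .171 .026;python3 - <<'E'
from vis import *
im=snapshot("side");cv2.imwrite("pics/s19.png",cv2.resize(im[380:450,270:370],None,fx=8,fy=8,interpolation=2))
E
```

```text
t 30.55 p [ 0.415  -0.3217  0.172 ] az 0.0263 F [ 0.1 -0.2  0.4] w 0.0577 q [-0.66  0.43 -0.36  0.78 -0.    0.89]
d [-0.0, -0.3, 1.0] r [0.001, 0.001, 0.0]
```

View pics/s19.png

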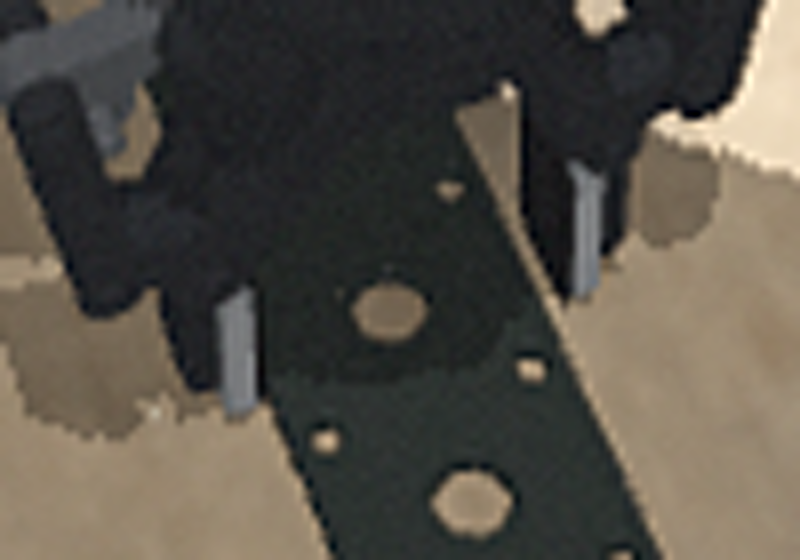

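Request:
step_arm(commands=[[[0,-0.3,0.8,0,0,0],[0,-0.3,1.5,0,0,0],[0,-0.3,1.5,0,0,0],[0,-0.3,1.5,0,0,0],[0,-0.3,1.5,0,0,0]]])

```text
time_s: 31.1
ee_pos: [0.4147, -0.3217, 0.1704]
orientation: [0.698, 0.716, -0.0, 0.001]
ft_force: [0.1, 0.3, 0.0]
gripper_width: 0.0569
```

Request:
step_arm(commands=[[[0,0,0,0,0,0],[0,0,0,0,0,0],[0,0,0,0,0,0],[0,0,0,0,0,0],[0,0,0,0,0,0]]], gripper=0.2, newtons=25)

```text
time_s: 31.6
ee_pos: [0.4147, -0.3217, 0.1707]
orientation: [0.698, 0.716, -0.0, 0.001]
ft_force: [-2.0, 1.4, 5.2]
gripper_width: 0.0514
```

```bash
python3 go.py .4147 -.3217 .171 .026;python3 - <<'E'
from vis import *
im=snapshot("side");cv2.imwrite("pics/s20.png",cv2.resize(im[380:450,270:370],None,fx=8,fy=8,interpolation=2))
E
```

```text
t 31.6 p [ 0.4147 -0.3217  0.1707] az 0.0264 F [-2.   1.4  5.2] w 0.0514 q [-0.66  0.43 -0.37  0.78 -0.    0.88]
d [-0.0, -0.0, -0.3] r [0.001, 0.001, 0.0]
```

View pics/s20.png

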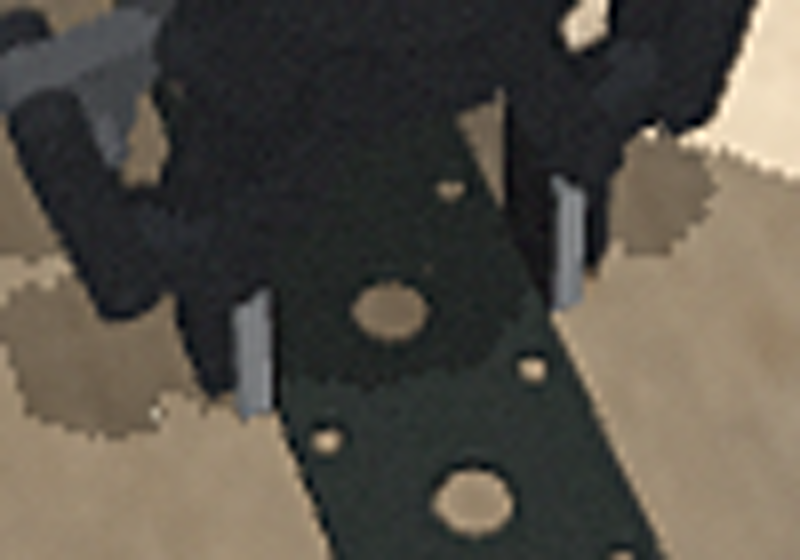

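Request:
step_arm(commands=[[[0,0,-10,0,0,0],[0,0,-30,0,0,0],[0,0,-60,0,0,0],[0,0,-95,0,0,0],[0,0,-110,0,0,0]]], gripper=0.2, newtons=35)

```text
time_s: 32.15
ee_pos: [0.4151, -0.3219, 0.2843]
orientation: [0.698, 0.716, 0.0, 0.003]
ft_force: [0.5, 0.2, -0.9]
gripper_width: 0.0503
```

```bash
python3 go.py .6289 -.1105 .275 .193;python3 - <<'E'
from vis import *
im=snapshot("side");cv2.imwrite("pics/s21.png",im)
E
```

```text
t 32.15 p [ 0.4151 -0.3219  0.2843] az 0.0263 F [ 0.5  0.2 -0.9] w 0.0503 q [-0.66  0.31 -0.21  1.04 -0.    0.88]
d [205.7, 219.3, 9.3] r [0.003, 0.004, -0.167]
```

View pics/s21.png

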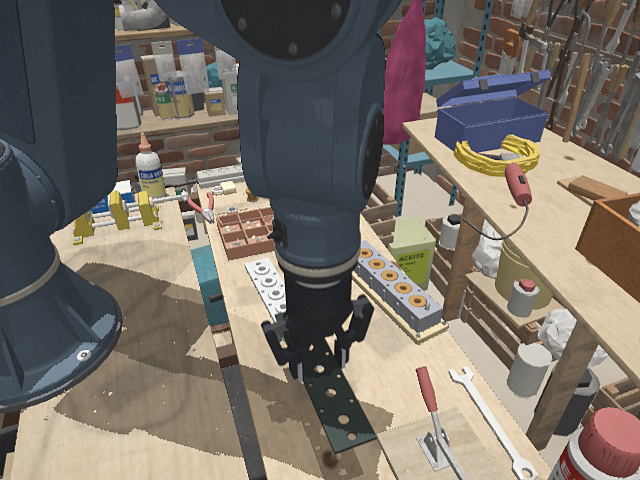

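Request:
step_arm(commands=[[[33,35,0,0.003,0.004,-0.04],[66,70,0,0.003,0.004,-0.08],[99,105,2,0.003,0.004,-0.12],[132,140,4,0.003,0.004,-0.167],[165,175,6,0.003,0.004,-0.167]]])

```text
time_s: 32.7
ee_pos: [0.587, -0.1509, 0.2796]
orientation: [0.635, 0.773, 0.0, 0.001]
ft_force: [0.8, -1.1, -0.9]
gripper_width: 0.0503
```

```bash
python3 go.py .6289 -.1105 .275 .193
```

```text
t 32.7 p [ 0.587  -0.1509  0.2796] az 0.1951 F [ 0.8 -1.1 -0.9] w 0.0503 q [-0.25  0.48  0.02  1.11 -0.    1.12]
d [31.5, 48.9, 4.6] r [0.001, 0.001, 0.002]
```

Request:
step_arm(commands=[[[20,30,2,0,0.001,0.002],[31.5,48.9,4,0,0.001,0.002],[31.5,48.9,4,0,0.001,0.002],[31.5,48.9,4,0,0.001,0.002],[31.5,48.9,4,0,0.001,0.002]]])

```text
time_s: 33.2
ee_pos: [0.6283, -0.1111, 0.2757]
orientation: [0.636, 0.772, 0.0, 0.0]
ft_force: [0.6, 0.2, -1.5]
gripper_width: 0.05
```

```bash
python3 go.py .6289 -.1105 .243 .193
```

```text
t 33.2 p [ 0.6283 -0.1111  0.2757] az 0.1924 F [ 0.6  0.2 -1.5] w 0.05 q [-0.18  0.55  0.12  1.15  0.    1.2 ]
d [0.5, 0.6, 32.7] r [0.001, 0.0, -0.001]
```

Request:
step_arm(commands=[[[0.5,0.6,15,0,0,-0.001],[0.5,0.6,32,0,0,-0.001],[0.5,0.6,33.5,0,0,-0.001],[0.5,0.6,33.5,0,0,-0.001],[0.5,0.6,33.5,0,0,-0.001]]])

```text
time_s: 33.7
ee_pos: [0.6289, -0.1109, 0.2433]
orientation: [0.636, 0.772, 0.001, 0.001]
ft_force: [-0.6, 0.3, -1.2]
gripper_width: 0.0506
```

```bash
python3 go.py .6289 -.1105 .217 .193;python3 - <<'E'
from vis import *
im=snapshot("side");cv2.imwrite("pics/s22.png",cv2.resize(im[220:350,330:490],None,fx=5,fy=4.6,interpolation=2))
im=snapshot("top");cv2.imwrite("pics/t22.png",cv2.resize(im[150:230,290:450],None,fx=5,fy=5,interpolation=2))
E
```

```text
t 33.7 p [ 0.6289 -0.1109  0.2433] az 0.1929 F [-0.6  0.3 -1.2] w 0.0506 q [-0.17  0.57  0.07  1.07  0.    1.2 ]
d [0.4, 0.0, 26.3] r [0.002, 0.001, -0.0]
```

View pics/s22.png

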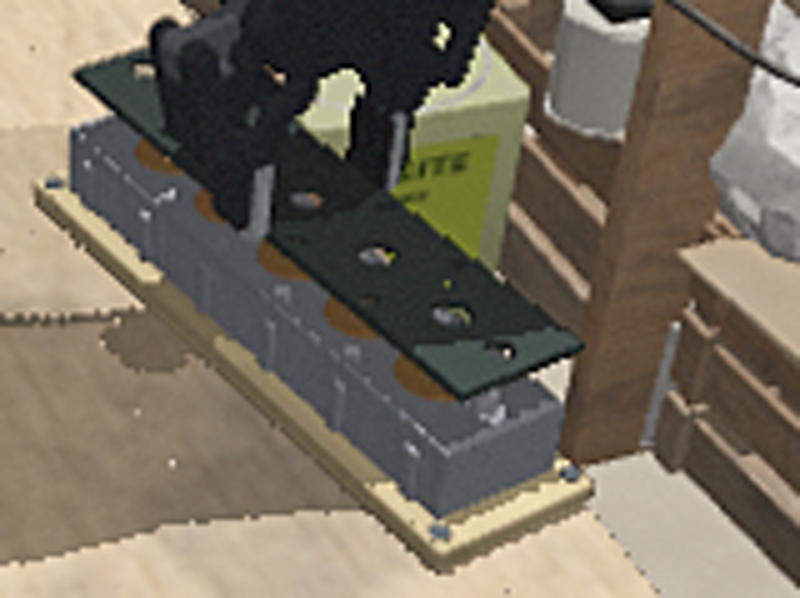

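View pics/t22.png

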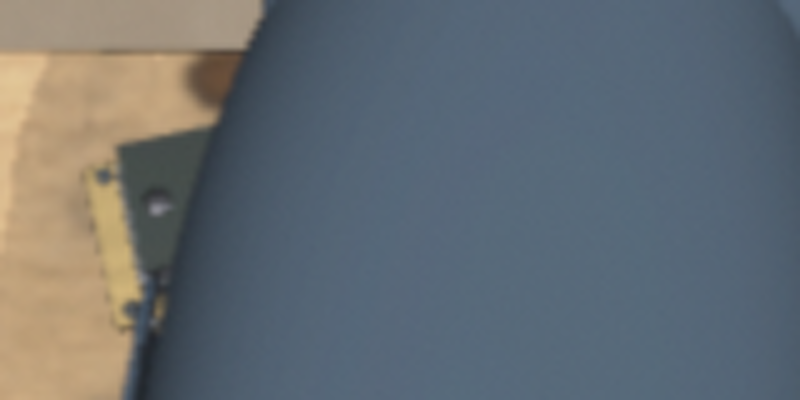

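Request:
step_arm(commands=[[[0.3,0,5,0.002,0.001,0],[0.3,0,10,0.002,0.001,0],[0.3,0,13,0.002,0.001,0],[0.3,0,15,0.002,0.001,0],[0.3,0,16,0.002,0.001,0]]])

```text
time_s: 34.3
ee_pos: [0.629, -0.1104, 0.2268]
orientation: [0.636, 0.772, 0.0, -0.0]
ft_force: [0.2, -0.4, -1.4]
gripper_width: 0.0505
```

```bash
python3 go.py .6289 -.1105 .217 .193;python3 - <<'E'
from vis import *
im=snapshot("side");cv2.imwrite("pics/s23.png",cv2.resize(im[220:350,330:490],None,fx=5,fy=4.6,interpolation=2))
E
```

```text
t 34.3 p [ 0.629  -0.1104  0.2268] az 0.1933 F [ 0.2 -0.4 -1.4] w 0.0505 q [-0.17  0.58  0.05  1.04  0.    1.2 ]
d [-0.1, -0.1, 9.8] r [-0.0, -0.0, 0.0]
```

View pics/s23.png

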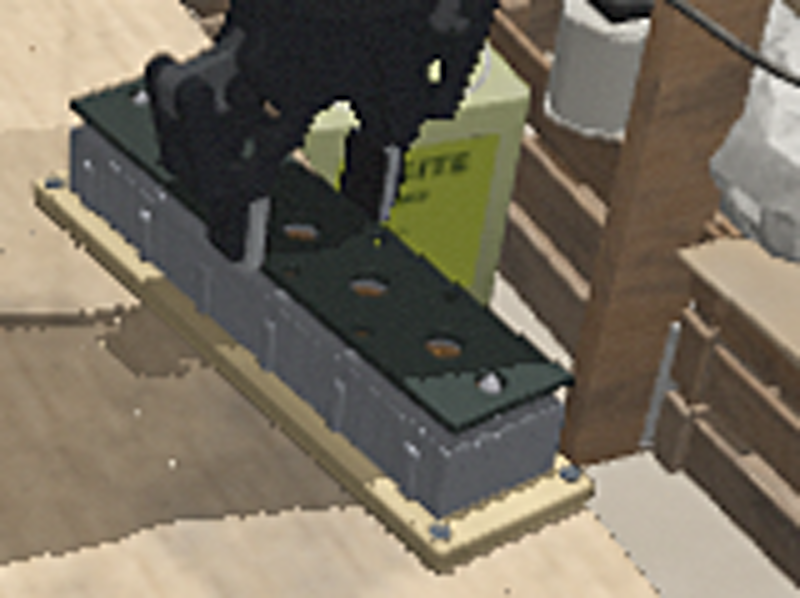

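Both pins are entering the holes. Lower to seat.

Request:
step_arm(commands=[[[0,0,3,0,0,0],[0,0,6,0,0,0],[0,0,8,0,0,0],[0,0,9.5,0,0,0],[0,0,10,0,0,0]]])

```text
time_s: 34.85
ee_pos: [0.6292, -0.1104, 0.217]
orientation: [0.636, 0.772, 0.0, 0.0]
ft_force: [-0.0, 0.1, 4.5]
gripper_width: 0.0507
```

```bash
python3 go.py .6289 -.1105 .217 .193
```

```text
t 34.85 p [ 0.6292 -0.1104  0.217 ] az 0.1934 F [-0.   0.1  4.5] w 0.0507 q [-0.17  0.59  0.04  1.02  0.    1.2 ]
d [-0.0, -0.3, 0.0] r [0.001, -0.0, 0.0]
```

Request:
step_arm(commands=[[[0,0,0,0,0,0],[0,0,0,0,0,0],[0,0,0,0,0,0],[0,0,0,0,0,0],[0,0,-5,0,0,0]]], gripper=-0.6)

```text
time_s: 35.35
ee_pos: [0.6289, -0.1104, 0.2216]
orientation: [0.636, 0.772, 0.0, -0.0]
ft_force: [0.7, -0.3, 0.0]
gripper_width: 0.0682
```

Request:
step_arm(commands=[[[0,0,-30,0,0,0],[0,0,-70,0,0,0],[0,0,-110,0,0,0],[0,-10,-130,0,0,0],[0,-50,-130,0,0,0]]])

```text
time_s: 35.85
ee_pos: [0.5821, -0.1198, 0.3549]
orientation: [0.635, 0.772, 0.002, 0.002]
ft_force: [0.3, -0.3, -0.6]
gripper_width: 0.0681
```

Request:
step_arm(commands=[[[40,0,0,0,0,0],[90,0,0,0,0,0],[140,0,0,0,0,0],[190,0,0,0,0,0],[190,0,0,0,0,0]]])

```text
time_s: 36.35
ee_pos: [0.5441, 0.0713, 0.3553]
orientation: [0.633, 0.774, 0.002, 0.002]
ft_force: [0.4, -0.4, -0.2]
gripper_width: 0.0682
```

Run:
```python
from vis import *
im=snapshot("side");cv2.imwrite("pics/s24.png",cv2.resize(im[220:350,240:480],None,fx=3.33,fy=3.33,interpolation=2));cv2.imwrite("pics/s24f.png",im)
im=snapshot("top");cv2.imwrite("pics/t24.png",im)
```

```text
(no output)
```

View pics/s24.png

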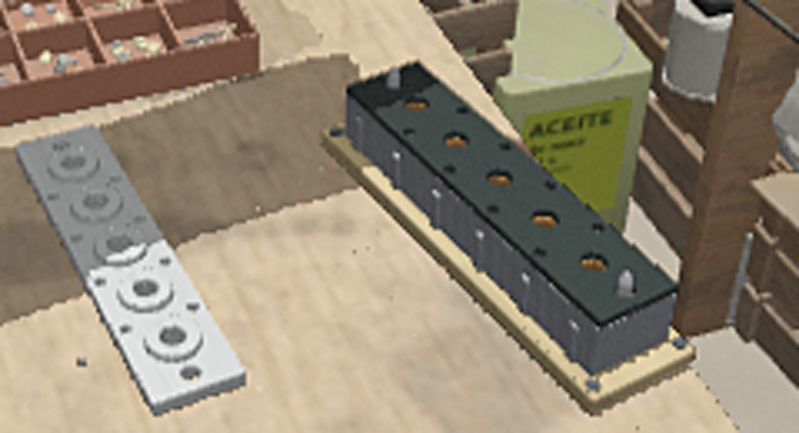

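View pics/t24.png

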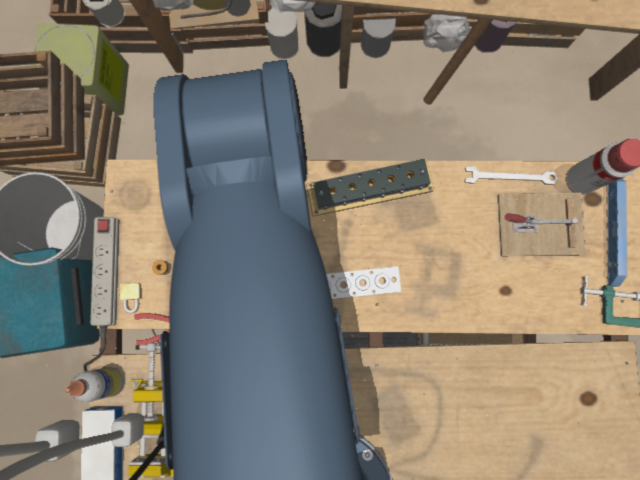

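```bash
python3 - <<'E'
from vis import *
a=cv2.imread("pics/side0.png");b=cv2.imread("pics/s24f.png")
# edge-based shift of cover's patch
for r in((270,300,330,350),(240,250,320,350)):
    l,t,rr,bb=r;A=cv2.Canny(a[t:bb,l:rr],60,120).astype(np.float32);B=cv2.Canny(b[t:bb,l:rr],60,120).astype(np.float32);print(cv2.phaseCorrelate(A,B))
A=cv2.imread("pics/top0.png")[255:310,335:410];B=cv2.imread("pics/t24.png")[255:310,335:410]
print(cv2.phaseCorrelate(cv2.Canny(A,60,120).astype(np.float32),cv2.Canny(B,60,120).astype(np.float32)))
E
python3 go.py .4255 -.0503 .21 .0903
```

```text
((-0.05685160732894445, 0.16060628995833426), 0.7937431456247965)
((-0.2499309287977951, 0.22410461030079887), 0.5839173060655594)
((0.5772603938411365, -0.03292952322101783), 0.5934417271084256)
t 36.45 p [0.5451 0.0675 0.3551] az 0.197 F [-0.5  0.1  0.3] w 0.0681 q [ 0.12  0.32 -0.01  1.23 -0.    1.5 ]
d [-91.9, -141.3, 144.4] r [0.006, 0.002, 0.107]
```

Request:
step_arm(commands=[[[-25,-40,10,0.006,0.002,0.107],[-50,-80,20,0.006,0.002,0.107],[-75,-115,50,0.006,0.002,0.107],[-91.9,-141.3,90,0.006,0.002,0.107],[-91.9,-141.3,130,0.006,0.002,0.107]]])

```text
time_s: 36.95
ee_pos: [0.4234, -0.0533, 0.2241]
orientation: [0.676, 0.737, 0.0, 0.001]
ft_force: [1.3, 0.4, 0.5]
gripper_width: 0.0682
```

```bash
python3 go.py .4255 -.0503 .176 .0903
```

```text
t 36.95 p [ 0.4234 -0.0533  0.2241] az 0.0857 F [1.3 0.4 0.5] w 0.0682 q [-0.13  0.19 -0.55  0.83 -0.    1.36]
d [2.8, 2.3, 48.1] r [0.002, 0.001, -0.005]
```

Request:
step_arm(commands=[[[2.8,2.3,15,0,0,-0.005],[2.8,2.3,30,0,0,-0.005],[2.8,2.3,42,0,0,-0.005],[2.8,2.3,48,0,0,-0.005],[2.8,2.3,48,0,0,-0.005]]])

```text
time_s: 37.45
ee_pos: [0.4253, -0.0511, 0.1758]
orientation: [0.675, 0.738, 0.0, 0.0]
ft_force: [0.7, -0.8, 1.2]
gripper_width: 0.0685
```

```bash
python3 go.py .4255 -.0503 .172 .0903;python3 - <<'E'
from vis import *
im=snapshot("side");cv2.imwrite("pics/s25.png",cv2.resize(im[230:360,220:380],None,fx=5,fy=4.6,interpolation=2))
E
```

```text
t 37.45 p [ 0.4253 -0.0511  0.1758] az 0.0894 F [ 0.7 -0.8  1.2] w 0.0685 q [-0.12  0.26 -0.61  0.71 -0.    1.36]
d [0.8, 0.2, 3.8] r [0.001, 0.001, -0.001]
```

View pics/s25.png

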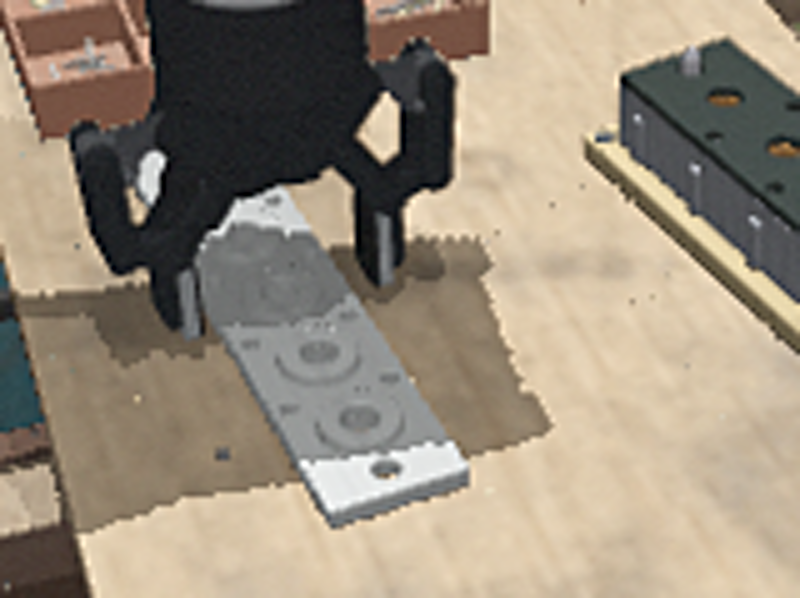

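Request:
step_arm(commands=[[[0.7,0.2,2,0,0,-0.001],[0.7,0.2,3.5,0,0,-0.001],[0.7,0.2,3.5,0,0,-0.001],[0.7,0.2,3.5,0,0,-0.001],[0.7,0.2,3.5,0,0,-0.001]]])

```text
time_s: 38.0
ee_pos: [0.4258, -0.0502, 0.1729]
orientation: [0.674, 0.738, 0.0, 0.001]
ft_force: [-0.6, 0.1, -0.3]
gripper_width: 0.0681
```

Request:
step_arm(commands=[[[0,0,0,0,0,0],[0,0,0,0,0,0],[0,0,0,0,0,0],[0,0,0,0,0,0],[0,0,0,0,0,0]]], gripper=0.2, newtons=50)

```text
time_s: 38.5
ee_pos: [0.4258, -0.0501, 0.1734]
orientation: [0.674, 0.738, 0.0, 0.001]
ft_force: [-4.5, -0.3, 13.3]
gripper_width: 0.0504
```

```bash
python3 go.py .4255 -.0503 .172 .0903;python3 - <<'E'
from vis import *
im=snapshot("side");cv2.imwrite("pics/s26.png",cv2.resize(im[230:360,220:380],None,fx=5,fy=4.6,interpolation=2))
E
```

```text
t 38.5 p [ 0.4258 -0.0501  0.1734] az 0.0909 F [-4.5 -0.3 13.3] w 0.0504 q [-0.12  0.26 -0.61  0.7  -0.    1.36]
d [-0.1, -0.3, 1.4] r [0.002, 0.001, 0.001]
```

View pics/s26.png

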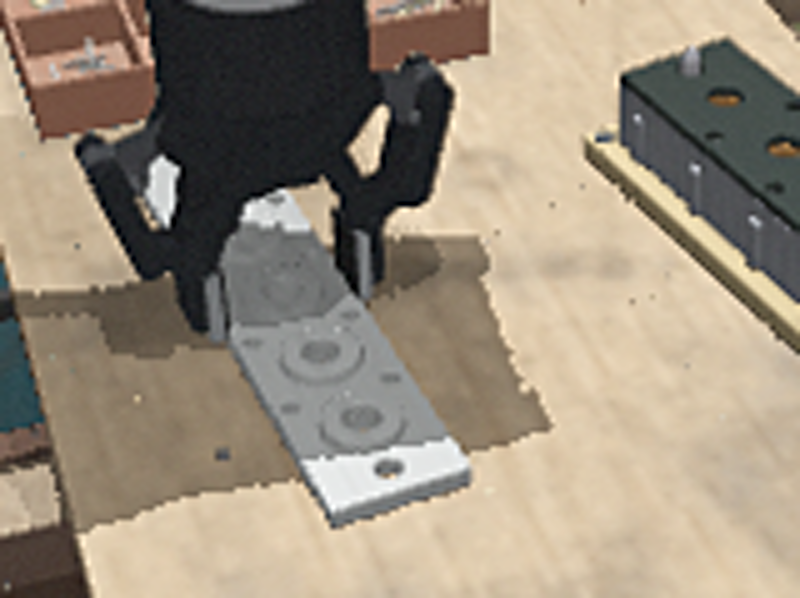

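Request:
step_arm(commands=[[[0,0,-10,0,0,0],[0,0,-30,0,0,0],[0,0,-60,0,0,0],[0,0,-95,0,0,0],[0,0,-112,0,0,0]]], gripper=0.2, newtons=60)

```text
time_s: 39.05
ee_pos: [0.4259, -0.0501, 0.2884]
orientation: [0.674, 0.739, 0.001, 0.002]
ft_force: [0.8, -1.9, -4.1]
gripper_width: 0.0494
```

```bash
python3 go.py .6289 -.1105 .28 .193;python3 - <<'E'
from vis import *
im=snapshot("side");cv2.imwrite("pics/s27.png",cv2.resize(im[180:360,220:420],None,fx=4,fy=3.33,interpolation=2))
E
```

```text
t 39.05 p [ 0.4259 -0.0501  0.2884] az 0.0909 F [ 0.8 -1.9 -4.1] w 0.0494 q [-0.12  0.12 -0.44  1.   -0.    1.36]
d [-78.6, 196.6, 9.4] r [0.005, 0.002, -0.102]
```

View pics/s27.png

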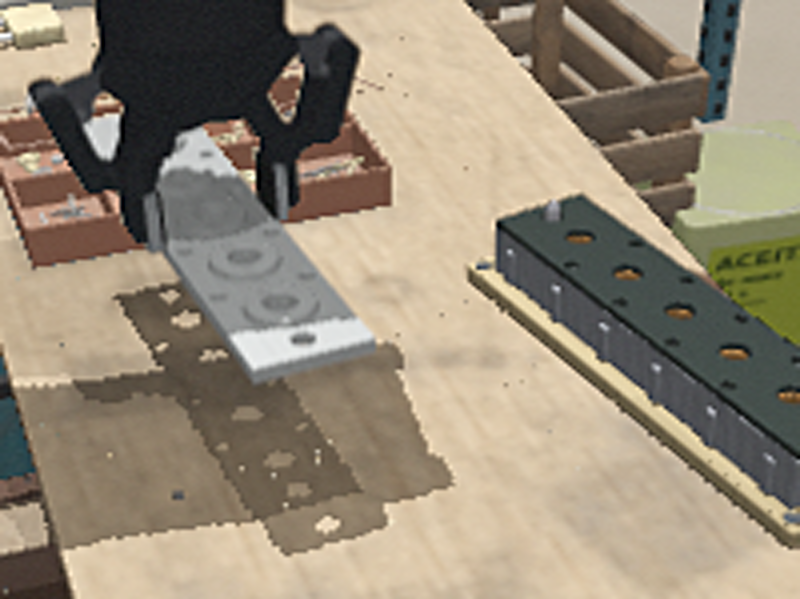

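Held level. Move over.

Request:
step_arm(commands=[[[-15,38,0,0.005,0.002,-0.02],[-30,76,2,0.005,0.002,-0.04],[-46,114,4,0.005,0.002,-0.06],[-62,152,5,0.005,0.002,-0.08],[-76,188,6,0.005,0.002,-0.102]]])

```text
time_s: 39.6
ee_pos: [0.6219, -0.1094, 0.2847]
orientation: [0.635, 0.772, 0.0, 0.0]
ft_force: [-0.2, 0.6, -1.3]
gripper_width: 0.0499
```

Request:
step_arm(commands=[[[0,0,0,0,0,0],[0,0,0,0,0,0],[0,0,0,0,0,0],[0,0,0,0,0,0],[0,0,0,0,0,0]]])

```text
time_s: 40.1
ee_pos: [0.6213, -0.1092, 0.2853]
orientation: [0.635, 0.772, 0.0, 0.0]
ft_force: [-0.3, 0.8, -2.9]
gripper_width: 0.0495
```

```bash
python3 go.py .6289 -.1105 .250 .193
```

```text
t 40.1 p [ 0.6213 -0.1092  0.2853] az 0.1937 F [-0.3  0.8 -2.9] w 0.0495 q [-0.17  0.53  0.11  1.16  0.    1.2 ]
d [-2.8, 7.1, 35.3] r [0.001, 0.0, 0.001]
```

Request:
step_arm(commands=[[[-2.8,7.1,10,0,0,0.001],[-2.8,7.1,25,0,0,0.001],[-2.8,7.1,35,0,0,0.001],[-2.8,7.1,35,0,0,0.001],[-2.8,7.1,35,0,0,0.001]]])

```text
time_s: 40.6
ee_pos: [0.6288, -0.1105, 0.2503]
orientation: [0.636, 0.772, 0.0, 0.0]
ft_force: [-0.7, -0.2, -1.9]
gripper_width: 0.0497
```

```bash
python3 go.py .6289 -.1105 .2244 .193;python3 - <<'E'
from vis import *
im=snapshot("side");cv2.imwrite("pics/s28.png",cv2.resize(im[220:350,330:490],None,fx=5,fy=4.6,interpolation=2))
im=snapshot("top");cv2.imwrite("pics/t28.png",cv2.resize(im[160:230,290:360],None,fx=8,fy=8,interpolation=2))
E
```

```text
t 40.6 p [ 0.6288 -0.1105  0.2503] az 0.1927 F [-0.7 -0.2 -1.9] w 0.0497 q [-0.17  0.56  0.08  1.09  0.    1.2 ]
d [0.0, 0.0, 25.9] r [0.001, -0.0, -0.0]
```

View pics/s28.png

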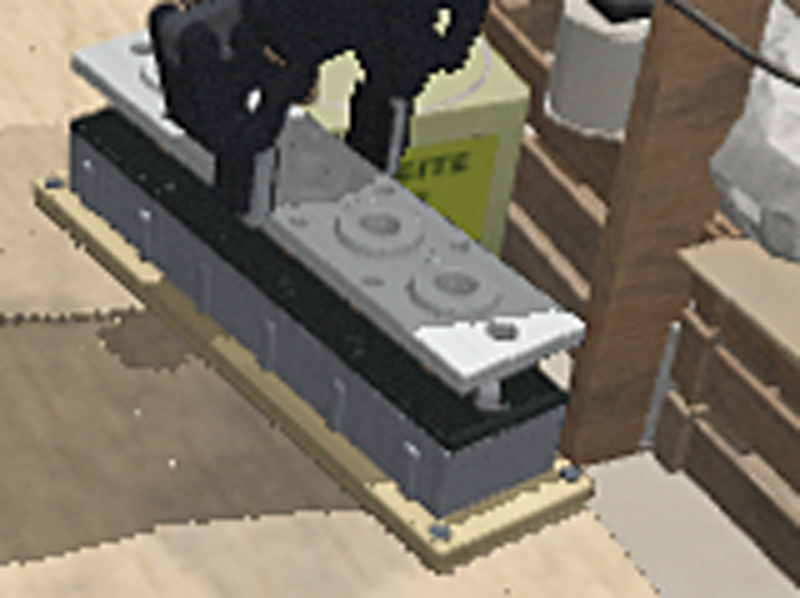

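View pics/t28.png

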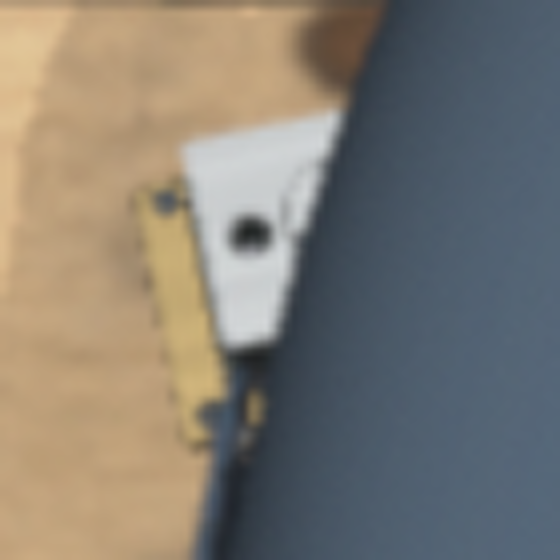

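Request:
step_arm(commands=[[[0,0,5,0,0,0],[0,0,10,0,0,0],[0,0,13,0,0,0],[0,0,16,0,0,0],[0,0,18,0,0,0]]])

```text
time_s: 41.2
ee_pos: [0.629, -0.1106, 0.2325]
orientation: [0.636, 0.772, 0.001, 0.001]
ft_force: [-0.7, 0.4, -2.2]
gripper_width: 0.0497
```

```bash
python3 go.py .6289 -.1105 .2244 .193;python3 - <<'E'
from vis import *
im=snapshot("side");cv2.imwrite("pics/s29.png",cv2.resize(im[220:350,330:490],None,fx=5,fy=4.6,interpolation=2))
E
```

```text
t 41.2 p [ 0.629  -0.1106  0.2325] az 0.1927 F [-0.7  0.4 -2.2] w 0.0497 q [-0.17  0.57  0.06  1.05  0.    1.2 ]
d [0.1, -0.1, 8.1] r [0.002, 0.0, -0.0]
```

View pics/s29.png

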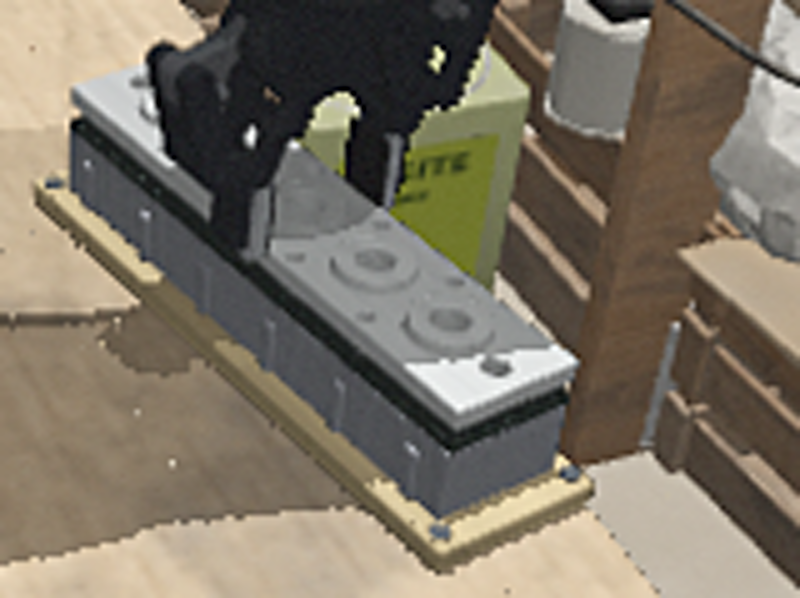

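Force still only the weight, pins entering. Seat it.

Request:
step_arm(commands=[[[0,0,3,0,0,0],[0,0,5,0,0,0],[0,0,7,0,0,0],[0,0,8,0,0,0],[0,0,8.5,0,0,0]]])

```text
time_s: 41.75
ee_pos: [0.6291, -0.1105, 0.2245]
orientation: [0.636, 0.772, 0.001, 0.001]
ft_force: [-5.1, 0.3, 13.5]
gripper_width: 0.0498
```

```bash
python3 go.py .6289 -.1105 .2244 .193
```

```text
t 41.75 p [ 0.6291 -0.1105  0.2245] az 0.1929 F [-5.1  0.3 13.5] w 0.0498 q [-0.17  0.58  0.04  1.03  0.    1.2 ]
d [0.1, -0.2, 0.1] r [0.002, 0.001, -0.0]
```

Contact at the expected height. Release and withdraw.

Request:
step_arm(commands=[[[0,0,0,0,0,0],[0,0,0,0,0,0],[0,0,0,0,0,0],[0,0,0,0,0,0],[0,0,-5,0,0,0]]], gripper=-0.6)

```text
time_s: 42.25
ee_pos: [0.6288, -0.1105, 0.2291]
orientation: [0.636, 0.772, 0.0, 0.0]
ft_force: [1.2, -0.3, 0.3]
gripper_width: 0.0683
```

Request:
step_arm(commands=[[[0,0,-30,0,0,0],[0,0,-70,0,0,0],[0,0,-110,0,0,0],[0,-10,-130,0,0,0],[40,-50,-130,0,0,0]]])

```text
time_s: 42.75
ee_pos: [0.5802, -0.0864, 0.3624]
orientation: [0.637, 0.771, 0.002, 0.004]
ft_force: [-0.1, 1.9, -0.7]
gripper_width: 0.0685
```

Request:
step_arm(commands=[[[50,0,0,0,0,0],[100,0,0,0,0,0],[150,0,0,0,0,0],[190,0,0,0,0,0],[190,0,0,0,0,0]]])

```text
time_s: 43.25
ee_pos: [0.5432, 0.1041, 0.3623]
orientation: [0.635, 0.773, 0.003, 0.004]
ft_force: [0.3, -0.1, -0.3]
gripper_width: 0.0688
```

Run:
```python
from vis import *
im=snapshot("side");cv2.imwrite("pics/s30.png",cv2.resize(im[220:350,330:490],None,fx=5,fy=4.6,interpolation=2))
t=snapshot("top");cv2.imwrite("pics/t30.png",cv2.resize(t[150:225,290:450],None,fx=5,fy=5,interpolation=2))
m=cv2.imread("pics/side0.png")
T=colmask("top",t,"cover",(300,150,440,220));print(T.sum())
x0=(.6289,-.1105,.193)
print("top",*[np.round(v,4) for v in fit("cover",{"top":T},x0,z=.051)])
S=colmask("side",im,"cover",(330,220,460,340));print(S.sum());print("side",*[np.round(v,4) for v in fit("cover",{"side":S},x0,z=.051)])
o=get_obs();print(np.round(o["ft_force"],1),o["ee_pos"],o["gripper_width"])
```

```text
3037
top [ 0.6303 -0.1118  0.1955] 0.03
2470
side [ 0.6353 -0.104   0.2046] 0.1227
[-0.8  0.4 -0.1] [0.54402626 0.10089319 0.36217951] 0.06829224814464564
```

View pics/s30.png

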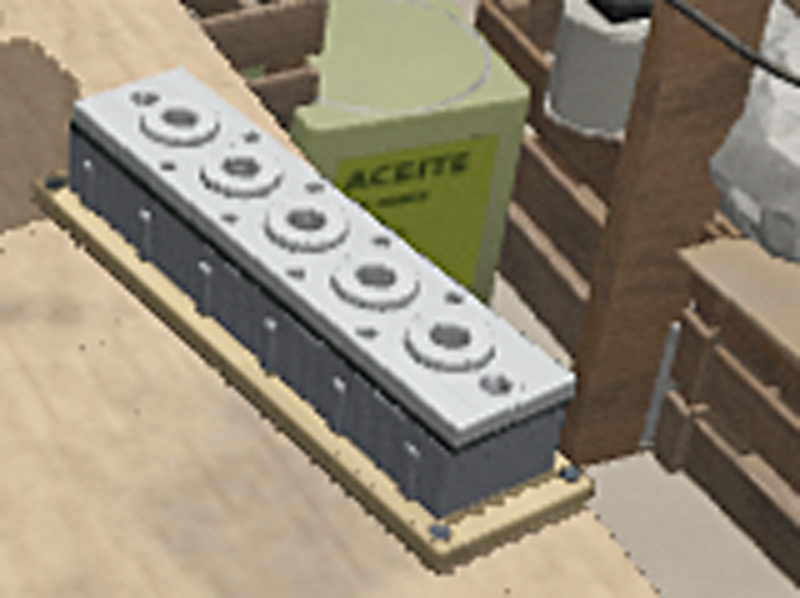

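View pics/t30.png

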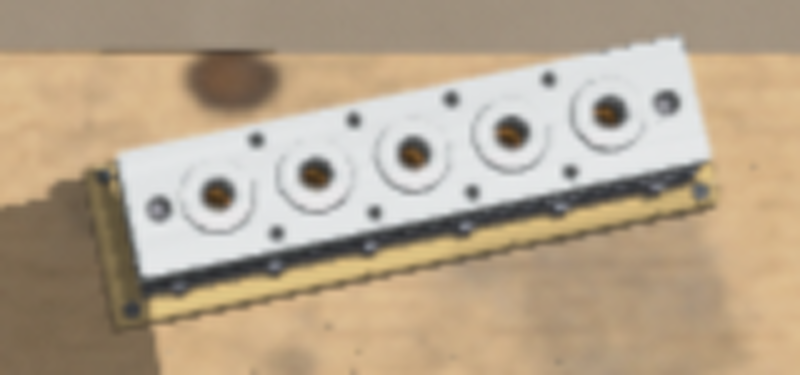

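```bash
python3 -c "
from cell import *
hand_in()"
```

```text
the job is handed in; nothing more can be done
```

I finished the assembly and handed the job in at about 43 s on the robot's clock, well under the 210 s limit. `hand_in` reported no verdict.

- **Bushings:** bores 1, 3 and 5 were empty. I dropped a loose bushing into each and pressed it home with the shut fingertips. The final push forces were 20.5, 25.6 and 38.2 N, with the tips stopping at the face height each time. All five flanges looked flush in the side picture. The fourth loose bushing is left over as the spare.
- **Gasket and cover:** I gripped each across its width, lowered it over both pins until it touched at the expected height, and released it. The last pictures show the gasket flat, the cover flat on it with bosses up, and a pin in each end hole.
- **Last checks:**
  - The top camera put the cover at (0.6303, -0.1118), turned 0.1955 rad. The housing is at (0.6289, -0.1105), turned 0.193 rad, so they differ by about 2 mm in position and 0.0025 rad in turn.
  - The side camera disagreed, putting the cover about 9 mm off. That fit was poor: its residual was 0.12 against 0.03 for the top camera. The cover was also at the expected height over both pins, so I trusted the top camera.
  - The gripper was clear and touching nothing.

I saw neither the gasket nor the cover get knocked aside.

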